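# Raise the fume hood sash to its mark and load the filter cartridge

### The arm

A 6-joint arm with a two-finger parallel gripper is mounted at the origin on a cart in front of the work surface, level with it; the furniture and walls round the work are solid. World frame = base frame: x ahead of the robot, y to its left, z up, the work surface at z = 0. Lengths are in m, angles in rad, forces in N, time in s.
With the tool pointing down it reaches from about 0.325 to 1 m from the base axis. Payload 5.1 kg.
Tool frame: the origin (TCP) lies on the centre line of the jaws, within the pads' length; the fingertips stand 14 mm ahead of it and the grasp point (between the pads) lies 5 mm behind it (r.tip_extent is the z of the fingertips in the tool frame, in m); z points along the fingers, y is the direction in which the jaws open and shut (so a half turn about z gives the same grasp; the last joint's range is limited). The gripper opens to 85 mm and grips with 20 to 120 N. Pads are 22 mm wide; open, the fingers measure 114 mm over their backs; the gripper's body (76 mm by 85 mm) begins 54 mm behind the grasp point. The pads swing forward as they close: fully open they stand 13 mm farther back than shut.
Start: joints at [1.219, 0.124, 1.65, -0, 1.367, -0.083], TCP at [0.173, 0.627, 0.215] pointing down, gripper open.
Joint ranges: [-2.61, 2.61], [-1.02, 2.33], [0.03, 2.71], [-1.35, 4.49], [0.32, 2.68], [-2.91, 2.91]. Speed limits (rad/s): [2.57, 2.57, 3.14, 3.14, 3.14, 3.14].

### API

Orientations are given as [roll, pitch, yaw] about the fixed x, y, z axes, in that order (R = Rz(yaw) Ry(pitch) Rx(roll)).
In Python, from workcell import sensors, grab_frame, calibration, workorder, r gives the robot as it stands. The module is installed in compiled form; this text tells all that it offers.
- The arm moves only by the tool servo_tool, never from a script. Its arguments are lists of equal length, an entry for each row: "translation": the shift along the world's x, y, z in mm, a list of three; "rot": the turn, a rotation vector about the world's x, y, z in degrees, a list of three; "jaw": the finger opening in mm, from 0 to 85.4. In form: {"translation": [[dx, dy, dz], ...], "rot": [[ax, ay, az], ...], "jaw": [jaw, ...]}. A call has 1 to 8 rows; each row shifts and turns the commanded pose from where the row before left it; what a row does not reach is not made up. A row lasts 1/12 s, in which the tool goes at most 41.7 mm and 7.16 degrees, less where a joint would pass 70% of its speed; a pose out of reach is approached as far as the arm can. A call with a gripper value outside its range is refused whole. The fingers move at their own pace and stop on an object; the grip force is fixed at half the most. Time passes only in rows, so rows that do not move let the fingers close. It gives the time, the measured TCP pose, the force and the opening at its end, in the units of the state.
- sensors.state(): the state, without advancing time (a new reading comes with each control period).
- grab_frame(name): name is "scene" or "top" or "wrist"; returns the picture (420x560x3 uint8, red, green, blue); there is no depth.
- calibration(name): a dict with "mtx" (3x3 intrinsics, pixels), "k1" (the pictures are not rectified: a ray, as slopes to the right and down, at radius r is drawn at 1 + k1 r^2 times it, then the intrinsics apply), "view" (4x4, takes a point from world to camera coordinates); the wrist camera has in their place "tool_from_camera" (4x4, takes a point from camera to tool coordinates, whose origin is the TCP and whose axes are the flange's). Camera axes: x right, y up, looking along -z (the intrinsics and any distortion apply to the point x, -y, -z); pixel columns grow to the right and rows downward; lengths in m; the calibration is good to about 2 mm. A picture is of the moment at which its call begins: read the wrist's pose just before it. calibration takes no time and is no camera call.
- workorder.close_job(): hands the job in, once; it reports no verdict.
The state is a dict: "clock": time; "joint_pos": joint angles; "qvel": joint speeds; "joint_efforts": joint torques, N m; "ee_pos": TCP position; "orientation": TCP orientation; "contact_force": force on the tool from outside, world axes, zero at the start; "torque": the same for the moment, N m; "width": finger opening in m.
Only numpy, scipy, OpenCV 4.12 (cv2) and the standard library are available. Lean on these libraries where they do the work, as an engineer would, in place of code of your own. Each camera call takes 0.05 s, during which the arm holds its last target.

### The job

Raise the clear sash of the small bench fume hood until the underside of its blue lip is level with the green height pointers on the posts. Then slide the orange-ended filter cartridge lengthways in under the sash, between the two metal guide rails, until it is fully home against the stop, and leave the sash at the pointers. Keep the cartridge upright and leave the other things where they stand.

Things in the scene. Friction and masses are not known exactly. Their poses are not given: they have to be found in the camera images.
- hood: fixed bench fume hood with white posts, 240 mm wide (y), 360 high; origin on the bench in its mid plane, x axis into the hood; front face at x = -96 mm, back at +50. No floor: the bench top runs in. Opening 188 mm wide. Inside, two metal rails 40 mm high along x, 64 mm apart, centred on y = 0, from x = -62 inward, flaring in front to a mouth about 90 mm wide at x = -88. Stop face at x = -1, 55 high.
- home (a point): point in the hood, axes as the hood's, where the cartridge's centre lies when it is fully home against the stop: hood x = -71, y = 0, z = 37.5 mm. The rear 45 mm of the cartridge then still stand out of the hood's front face, 15 mm further than the sash lip.
- sash (a joint): height of the sash above its lowest position, in m (0 to 0.145, up is positive). The underside of its lip stands 40 mm above the bench at 0. The sash is counterbalanced: it stays wherever it is left and takes about 4 N to move up or down (1.5 N more at 0.1 m/s). Fingers wedged against the lip can drag it down again: draw them straight back.
- sash_lip (a point): middle of the front lower edge of the sash's blue lift lip, at its flat underside, axes as the hood's. The lip runs 150 mm along y, is 12 mm thick (18 at its raised front rim) and stands out 30 mm from the hood's front face (46 mm from here back to the clear pane), so it can be pushed up from below with tilted fingers.
- green_mark (a point): middle between the two green pointers clipped to the front posts, at their white line; the pointers are 16 mm high, their height varies. Axes as the hood's.
- cartridge_center (a point): centre of the filter cartridge, a rigid block with orange ends and grey pleats, 140 long (its x) x 60 wide (its y) x 75 mm high (z), about 0.25 kg, loose, standing on the bench; both ends are alike. Its front and rear faces are flat. While the sash is at its start height the cartridge does not pass under it.
- cup_white: white specimen cup, 65 mm across, 64 high, loose bystander; origin at the centre of its underside
- cup_red: specimen cup with red lid, 65 mm across, 64 high, loose bystander; origin at the centre of its underside
- tape_roll: roll of brown tape lying flat, 94 mm across, 48 high, loose bystander; origin at the centre of its underside
Things that resemble listed ones, but are neither listed nor needed, are in the scene too. Leave any red or turquoise look-alike of the part that bears cartridge_center alone.

How it is judged:
On the way, in this order (a step that is already met when the one before it is completed fails the run):
1. the underside of the sash lip is level with the green pointers (z of sash_lip in the frame of green_mark between -0.01 and 0.01 m), for 0.2 s.
2. the cartridge is home between the rails (x of cartridge_center in the frame of home above -0.006 m and distance between cartridge_center and home below 0.009 m), for 0.2 s.
At the end, for the whole second after the job is handed in: The underside of the sash lip is within 10 mm of the height of the green pointers' white line, and the cartridge stands upright between the rails, its centre no more than 6 mm short of its home point (9 mm in all) and its length within 0.08 rad of the hood's x axis (all of step 1 and all of step 2 and angle between the x axis of cartridge_center and the x axis of home, either way round below 0.08 rad and angle between cartridge_center's own z axis and vertical below 0.06 rad); the robot touches nothing.
It fails at once if the cartridge is tipped by more than 0.5 rad (angle between cartridge_center's own z axis and vertical above 0.5 rad).
It fails at once if a cup or the tape roll is moved more than 30 mm (distance of any of cup_white, cup_red, tape_roll from where it was at the start of the episode above 0.03 m).
It also fails if it takes over 61 s, if anything falls off the work surface, if the arm or the gripper's body presses on something with over 40 N, if the wrist force passes 120 N, or if a joint passes its speed limit or range.

## Working session

There is one attempt and no reset: what is moved stays moved. The work goes in short steps, Python scripts to look and compute and a tool call to move; the robot and the scene stay as the last step left them, time stands still between calls to the robot, and variables do not carry over. Pictures are saved under pics/ and viewed, and the job is handed in when it is done.

Besides the shell and the picture viewer there is one more tool, called after ">>>" as a command line: name --argument value ..., lists and objects as JSON in quotes. servo_tool: Moves the arm, as the interface text tells. Its arguments: {"type":"object","properties":{"translation":{"type":"array"},"rot":{"type":"array"},"jaw":{"type":"array"}},"required":["translation","rot","jaw"]}

```bash
mkdir -p pics; ls; cat > h.py <<'E'
import numpy as np, cv2
from workcell import sensors, grab_frame, calibration, workorder, r
from scipy.spatial.transform import Rotation as R
def save(n,f): cv2.imwrite(f'pics/{f}.png', cv2.cvtColor(n,cv2.COLOR_RGB2BGR))
E
python3 - <<'E'
from h import *
s=sensors.state()
for k,v in s.items(): print(k,np.round(v,4))
for n in ("scene","top","wrist"):
    im=grab_frame(n); save(im,n+'0'); np.save(n+'0.npy',im); c=calibration(n); print(n,c)
print(r.tip_extent)
E
```

```text
pics
clock 0.0
joint_pos [ 1.2194  0.1245  1.6517  0.      1.3675 -0.0826]
qvel [ 0.0008 -0.0004 -0.0015 -0.0009 -0.0004  0.0003]
joint_efforts [ 1.40000e-03 -4.23603e+01 -3.65458e+01 -1.00000e-04  6.90000e-03
  0.00000e+00]
ee_pos [0.1724 0.6261 0.2137]
orientation [-3.1395e+00 -2.0000e-04  2.8728e+00]
contact_force [ 0.2747  0.3464 -0.4117]
torque [ 0.0522 -0.0058  0.0213]
width 0.0855
scene {'mtx': array([[524.37190282,   0.        , 281.11917876],
       [  0.        , 524.37190282, 207.39730294],
       [  0.        ,   0.        ,   1.        ]]), 'k1': -0.1905933559381432, 'view': array([[ 0.54557426, -0.83776306, -0.02240036, -0.4313869 ],
       [ 0.52592256,  0.32144003,  0.78745271, -0.36050466],
       [-0.65249842, -0.44139479,  0.6159679 , -1.55788092],
       [ 0.        ,  0.        ,  0.        ,  1.        ]])}
top {'mtx': array([[529.62364854,   0.        , 285.43949727],
       [  0.        , 529.62364854, 211.12201714],
       [  0.        ,   0.        ,   1.        ]]), 'k1': 0.06030134017160441, 'view': array([[ 0.14116689, -0.98996026,  0.00711318, -0.20556268],
       [ 0.86093394,  0.12630876,  0.49278683, -0.56574977],
       [-0.48873783, -0.0634412 ,  0.870121  , -1.67081749],
       [ 0.        ,  0.        ,  0.        ,  1.        ]])}
wrist {'mtx': array([[290.69752114,   0.        , 281.05742611],
       [  0.        , 290.69752114, 214.89607011],
       [  0.        ,   0.        ,   1.        ]]), 'k1': -0.054947521077868766, 'tool_from_camera': array([[ 1.03597078e-03,  9.54911663e-01,  2.96888267e-01,
         7.53597879e-02],
       [ 9.99999330e-01, -8.35749528e-04, -8.01322059e-04,
        -7.23277240e-04],
       [-5.17067550e-04,  2.96888899e-01, -9.54911888e-01,
        -1.59768573e-01],
       [ 0.00000000e+00,  0.00000000e+00,  0.00000000e+00,
         1.00000000e+00]])}
0.014
```

View pics/scene0.png

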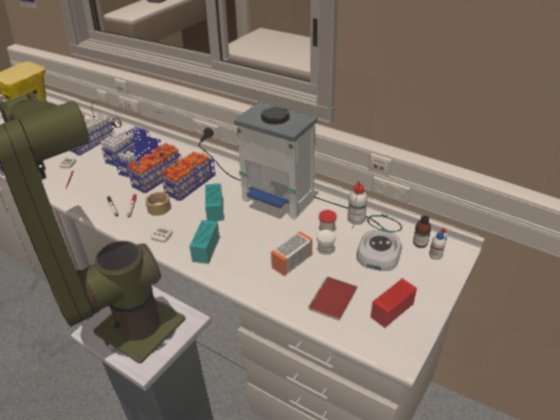

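View pics/top0.png

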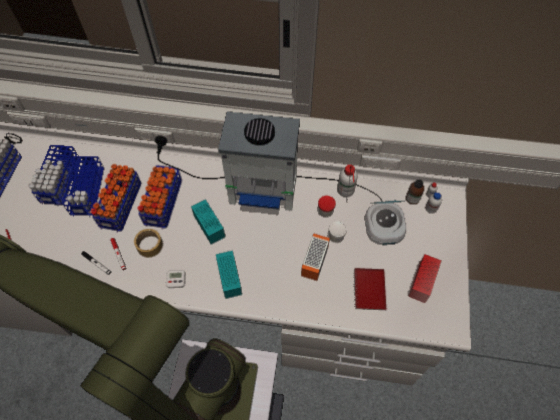

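View pics/wrist0.png

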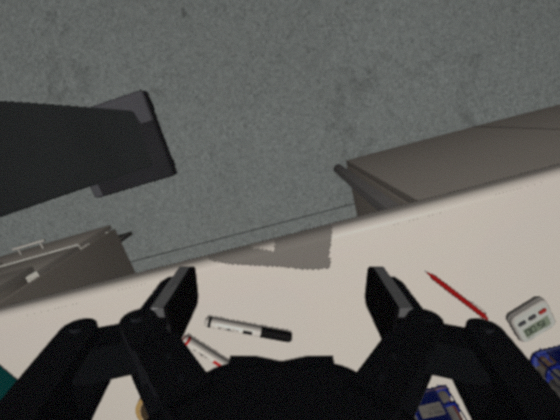

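The scene view shows the hood at about (275,160), blue lip at (267,197), orange cartridge at (292,252), cups at (327,217) and (326,238), tape at (158,203). The top view has the lip at (260,200), cartridge at (316,255), cups at (327,204) and (337,231). The arm is at the left. Next I'll enlarge the views.

```bash
cat >> h.py <<'E'
def ray(name,uv):
    c=calibration(name); K=c['mtx']; k=c['k1']
    d=np.array([(uv[0]-K[0,2])/K[0,0],(uv[1]-K[1,2])/K[1,1]]); u=d.copy()
    for _ in range(30): u=d/(1+k*(u@u))
    V=c['view'] if 'view' in c else np.linalg.inv(wristT(c))
    Rm=V[:3,:3]; o=-Rm.T@V[:3,3]; dd=Rm.T@np.array([u[0],-u[1],-1]); return o,dd/np.linalg.norm(dd)
def wristT(c,s=None):
    s=s or sensors.state(); T=np.eye(4); T[:3,:3]=R.from_euler('xyz',s['orientation']).as_matrix(); T[:3,3]=s['ee_pos']
    return T@c['tool_from_camera']
def onz(name,uv,z):
    o,d=ray(name,uv); return o+d*(z-o[2])/d[2]
def tri(uva,uvb,a='scene',b='top'):
    o1,d1=ray(a,uva); o2,d2=ray(b,uvb)
    A=np.stack([d1,-d2],1); t=np.linalg.lstsq(A,o2-o1,rcond=None)[0]
    p,q=o1+t[0]*d1,o2+t[1]*d2; return (p+q)/2, np.linalg.norm(p-q)
def proj(name,P):
    c=calibration(name); V=c['view'] if 'view' in c else np.linalg.inv(wristT(c))
    p=V[:3,:3]@np.asarray(P)+V[:3,3]; u=np.array([p[0]/-p[2],-p[1]/-p[2]]); u=u*(1+c['k1']*(u@u))
    return np.array([u[0]*c['mtx'][0,0]+c['mtx'][0,2],u[1]*c['mtx'][1,1]+c['mtx'][1,2]])
def crop(im,x0,y0,w,h,s,f): save(cv2.resize(im[y0:y0+h,x0:x0+w],None,fx=s,fy=s,interpolation=cv2.INTER_CUBIC),f)
E
python3 - <<'E'
from h import *
a=np.load('scene0.npy');b=np.load('top0.npy')
crop(a,225,95,110,110,5,'c1');crop(b,210,100,100,115,5,'c2');crop(a,260,200,90,80,6,'c3');crop(b,290,185,70,100,6,'c4')
E
```

```text
(no output)
```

View pics/c1.png

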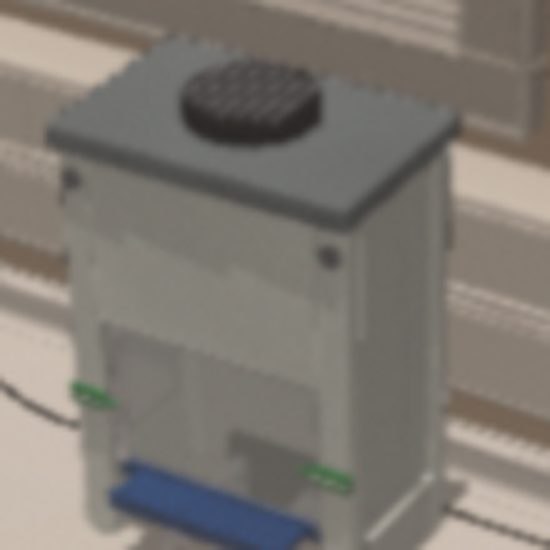

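View pics/c2.png

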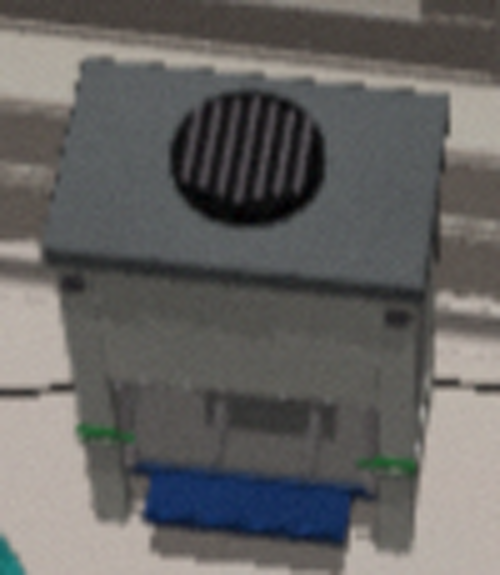

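View pics/c3.png

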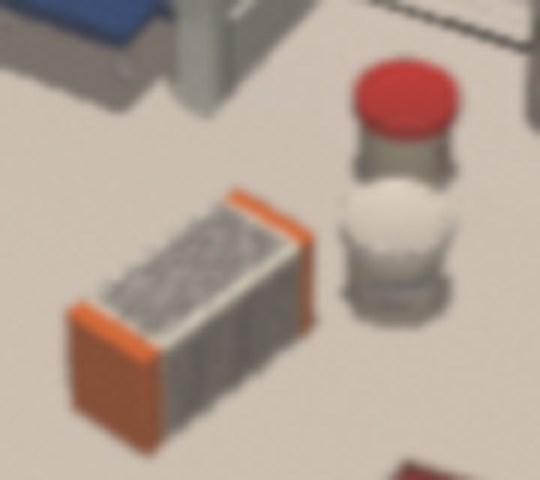

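View pics/c4.png

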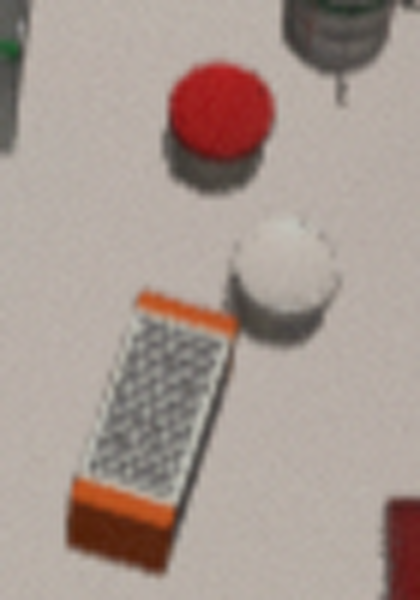

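Crops are clear: green pointers, the lip and cartridge corners can be read to about 1 px. Now triangulating.

```bash
python3 - <<'E'
from h import *
def f(x0,y0,s,p): return np.array([x0+(p[0]+.5)/s-.5,y0+(p[1]+.5)/s-.5])
S=[(70,312),(160,352),(235,190),(313,238)];T=[(75,480),(173,515),(143,295),(238,322)]
P=[]
for a,b in zip(S,T):
    p,e=tri(f(260,200,6,a),f(290,185,6,b)); P.append(p); print('cart',np.round(p*1e3,1),round(e*1e3,1), 'z75 scene',np.round(onz('scene',f(260,200,6,a),.075)[:2]*1e3,1),'top',np.round(onz('top',f(290,185,6,b),.075)[:2]*1e3,1))
def greens(im):
    hsv=cv2.cvtColor(im,cv2.COLOR_RGB2HSV); m=cv2.inRange(hsv,(50,100,60),(75,255,255)); 
    n,l,st,c=cv2.connectedComponentsWithStats(m); return [(st[i],c[i]) for i in range(1,n) if st[i][4]>5]
a=np.load('scene0.npy');b=np.load('top0.npy')
for im in(a,b):
    for st,c in greens(im): print(st,np.round(c,1))
ga=[f(225,95,5,(93,395)),f(225,95,5,(327,478))];gb=[f(210,100,5,(106,434)),f(210,100,5,(390,464))]
for x,y in zip(ga,gb): p,e=tri(x,y);print('green',np.round(p*1e3,1),e*1e3)
for nm,im in(('bl_s',a),('bl_t',b)):
    hsv=cv2.cvtColor(im,cv2.COLOR_RGB2HSV); m=cv2.inRange(hsv,(105,110,40),(125,255,255)); m[:, :225]=0
    n,l,st,c=cv2.connectedComponentsWithStats(m); print(nm,[(s.tolist(),np.round(q,1)) for s,q in zip(st[1:],c[1:]) if s[4]>30])
crop(a,240,175,65,45,10,'d1');crop(b,230,185,60,35,10,'d2')
for n,uv,z in(('scene',f(260,200,6,(397,215)),.064),('top',f(290,185,6,(287,263)),.064),('scene',f(260,200,6,(407,97)),.064),('top',f(290,185,6,(221,110)),.064)): print(n,np.round(onz(n,uv,z)*1e3))
print(onz('top',(148,242),.048),onz('scene',(158,203),.04))
E
```

```text
cart [ 431.5 -200.8   70.7] 6.5 z75 scene [ 424.3 -202.4] top [ 432.6 -202.7]
cart [ 420.2 -261.    76.6] 3.5 z75 scene [ 423.5 -260.7] top [ 419.3 -260. ]
cart [ 553.5 -227.4   78.5] 0.4 z75 scene [ 557.2 -225.4] top [ 555.2 -227.3]
cart [ 545.2 -283.9   75.3] 0.7 z75 scene [ 545.  -283.6] top [ 545.6 -284.1]
[226 185  11   3  13] [230.8 186.2]
[284 191   9   3  13] [288.5 192.2]
green [668.5  85.  136.5] 0.35576395753115053
green [ 674.4 -117.8  133.6] 1.4536683875470948
bl_s [([250, 189, 34, 16, 204], array([266.4, 196.7]))]
bl_t [([238, 193, 45, 16, 466], array([259.1, 200.3])), ([434, 193, 7, 6, 36], array([436.7, 195.5]))]
scene [ 597. -308.   64.]
top [ 594. -309.   64.]
scene [ 693. -261.   64.]
top [ 693. -260.   64.]
[0.452653   0.34595606 0.048     ] [0.45103039 0.33771502 0.04      ]
```

View pics/d1.png

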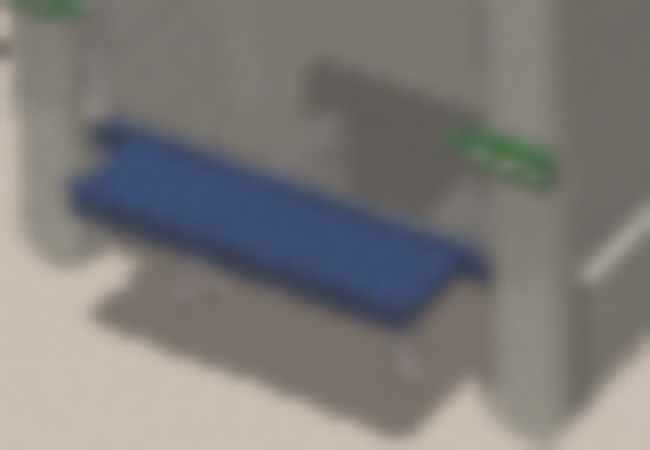

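View pics/d2.png

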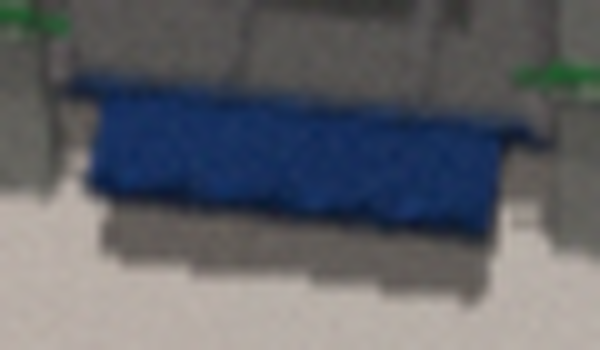

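```bash
python3 - <<'E'
from h import *
def f(x0,y0,s,p): return np.array([x0+(p[0]+.5)/s-.5,y0+(p[1]+.5)/s-.5])
for n,a,b in (('lip bot L',(75,212),(95,195)),('lip bot R',(400,333),(488,238)),('lip top R',(405,305),(490,222)),('barL',(100,130),(70,88)),('barR',(488,262),(548,138))):
    p,e=tri(f(240,175,10,a),f(230,185,10,b)); print(n,np.round(p*1e3,1),round(e*1e3,1))
S=[(70,312),(158,356),(235,190),(313,238)];T=[(71,510),(169,528),(143,295),(238,322)]
P=[]
for a,b in zip(S,T):
    p,e=tri(f(260,200,6,a),f(290,185,6,b)); P.append(p); print('cart',np.round(p*1e3,1),round(e*1e3,1),'top',np.round(onz('top',f(290,185,6,b),.075)[:2]*1e3,1))
# bottoms of posts on bench (scene right post, left)
print('postR bottom front', onz('scene',f(240,175,10,(540,440)),0), 'L',onz('scene',f(240,175,10,(60,265)),0))
im=np.load('top0.npy'); hsv=cv2.cvtColor(im,cv2.COLOR_RGB2HSV); m=cv2.inRange(hsv,(82,120,50),(98,255,255))
for c in cv2.findContours(m,0,1)[0]:
    if cv2.contourArea(c)>100:
        q=cv2.boxPoints(cv2.minAreaRect(c)); print([np.round(onz('top',x,.04)[:2]*1e3).tolist() for x in q])
E
```

```text
lip bot L [644.7  56.   59.8] 0.1
lip bot R [647.3 -88.6  59.8] 0.8
lip top R [647.7 -89.9  72.4] 1.0
barL [683.9  72.2  67.5] 0.1
barR [ 682.  -105.2   76.6] 1.8
cart [ 414.7 -205.    81.3] 7.7 top [ 414.  -202.7]
cart [ 414.  -261.1   77.1] 8.5 top [ 411.1 -258.7]
cart [ 553.5 -227.4   78.5] 0.4 top [ 555.2 -227.3]
cart [ 545.2 -283.9   75.3] 0.7 top [ 545.6 -284.1]
postR bottom front [ 0.68316692 -0.12517432  0.        ] L [0.6767751  0.09110676 0.        ]
[[443.0, 105.0], [466.0, 50.0], [313.0, -14.0], [292.0, 39.0]]
[[614.0, 238.0], [661.0, 192.0], [525.0, 80.0], [481.0, 125.0]]
```

Lip front edge mid is about (646,-16), with its underside at z≈60. The pointers are at z≈135 and hood yaw is about 0.022, so the hood origin is about (772,-13) and home about (701,-15). The cartridge centre is about (481,-243), yaw -0.177, with the far cup clear by about 24 mm. The sizes agree with the text (lip 145/150, cartridge 140x58, height 77). First I'll swing the arm over, turning so the camera ends up on the upper side.

>>> servo_tool --translation '[[10,-10,20],[10,-20,20],[16,-28,10],[16,-28,10],[16,-28,10],[16,-28,10],[16,-28,5],[16,-28,5]]' --rot '[[0,0,-7.1],[0,0,-7.1],[0,0,-7.1],[0,0,-7.1],[0,0,-7.1],[0,0,-7.1],[0,0,-7.1],[0,0,-7.1]]' --jaw '[0,0,0,0,0,0,0,0]'

```text
clock: 0.82
ee_pos: [0.2891, 0.4273, 0.3054]
orientation: [3.141, -0.0, 1.876]
contact_force: [-0.3, 0.7, -0.1]
width: -0.0002
```

>>> servo_tool --translation '[[16,-28,0],[16,-28,0],[16,-28,0],[16,-28,0],[16,-28,0],[16,-28,0],[16,-28,0],[16,-28,0]]' --rot '[[0,0,-7.1],[0,0,-7.1],[0,0,-7.1],[0,0,-7.1],[0,0,-7.1],[0,0,-7.1],[0,0,-7.1],[0,0,-7.1]]' --jaw '[0,0,0,0,0,0,0,0]'

```text
clock: 1.48
ee_pos: [0.417, 0.2031, 0.3047]
orientation: [3.142, -0.0, 0.884]
contact_force: [0.5, -0.3, 0.3]
width: -0.0004
```

>>> servo_tool --translation '[[16,-28,0],[16,-28,0],[16,-28,0],[16,-28,0],[16,-28,0],[16,-28,0],[6,-28,0],[0,-12,0]]' --rot '[[0,0,-7.1],[0,0,-7.1],[0,0,-7.1],[0,0,-7.1],[0,0,-7.1],[0,0,-7.1],[0,0,-7.1],[0,0,0]]' --jaw '[0,0,0,0,0,0,0,0]'

```text
clock: 2.15
ee_pos: [0.5192, -0.0062, 0.3041]
orientation: [3.141, 0.001, 0.017]
contact_force: [-1.2, 0.1, -0.4]
width: 0.0002
```

```bash
python3 - <<'E'
from h import *
s=sensors.state()
print(s['clock'],np.round(s['ee_pos'],4),np.round(s['orientation'],3),np.round(s['joint_pos'],3),np.round(s['contact_force'],2))
E
```

```text
2.15 [ 0.5192 -0.0062  0.3041] [3.141e+00 1.000e-03 1.700e-02] [-1.150e-01 -2.090e-01  1.824e+00 -1.000e-03  1.527e+00  1.439e+00] [-1.22  0.12 -0.41]
```

>>> servo_tool --translation '[[-8,-2,-15],[-8,-2,-15],[-8,-2,-15],[-8,-2,-15],[-8,-2,-15],[-8,0,-15],[0,0,0]]' --rot '[[0,-7,0],[0,-7,0],[0,-7,0],[0,-7,0],[0,-7,0],[0,-7,0],[0,0,0]]' --jaw '[0,0,0,0,0,0,0]'

```text
clock: 2.73
ee_pos: [0.4587, -0.0106, 0.1908]
orientation: [3.129, -0.707, 0.027]
contact_force: [-3.4, 1.3, -11.9]
width: 0.0001
```

```bash
python3 - <<'E'
from h import *
s=sensors.state()
print(s['clock'],np.round(s['ee_pos'],4),np.round(s['orientation'],3),np.round(s['joint_pos'],3),np.round(s['contact_force'],2))
np.save('w1pose.npy',np.r_[s['ee_pos'],s['orientation']])
im=grab_frame('wrist'); save(im,'w1'); np.save('w1.npy',im)
print(R.from_euler('xyz',s['orientation']).as_matrix()[:,2])
E
```

```text
2.7333 [ 0.4587 -0.0106  0.1908] [ 3.129 -0.707  0.027] [-0.245 -0.854  2.532  0.232  0.786  1.197] [ -3.44   1.29 -11.92]
[ 0.64966911  0.00524948 -0.76019898]
```

View pics/w1.png

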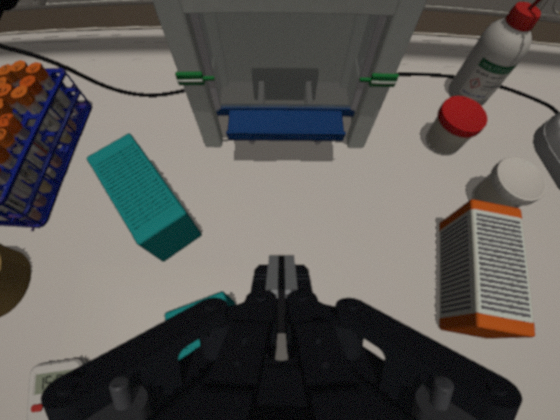

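The wrist picture shows the blue lip's front edge at y≈138 (x 228–343), green pointers at (195,77) and (378,78), and the cartridge at (485,270). I'll refine against these.

```bash
python3 - <<'E'
from h import *
s=sensors.state(); print(np.round(s['ee_pos'],4),np.round(s['contact_force'],1))
im=np.load('w1.npy'); crop(im,165,55,240,105,3.3,'w1h'); crop(im,420,190,125,150,4,'w1c')
E
```

```text
[ 0.4632 -0.0116  0.2001] [-0.  -0.5  0.1]
```

View pics/w1h.png

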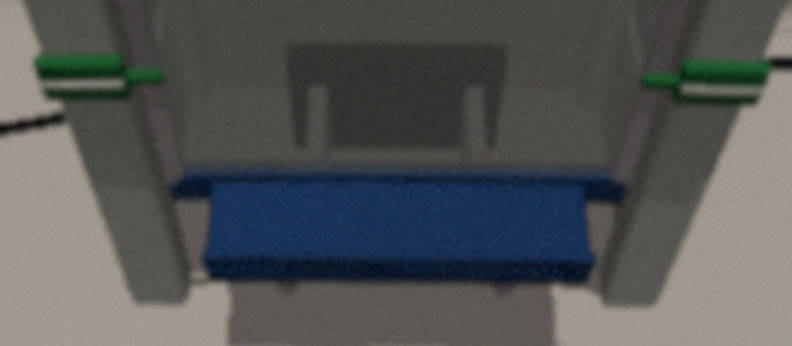

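View pics/w1c.png

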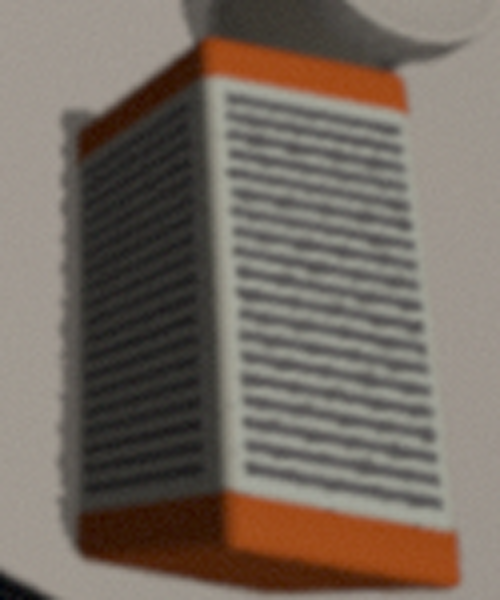

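```bash
python3 - <<'E'
from h import *
s=sensors.state(); print(s['clock'],np.round(s['ee_pos'],4),np.round(s['joint_pos'],3), np.round(s['qvel'],3))
im=grab_frame('wrist'); np.save('w2.npy',im); save(im,'w2'); s2=sensors.state(); print(np.round(s2['ee_pos'],4))
np.save('w2pose.npy',np.r_[s['ee_pos'],s['orientation']])
crop(im,165,55,240,105,3.3,'w2h'); crop(im,420,190,125,150,4,'w2c')
E
```

```text
2.7833 [ 0.4632 -0.0116  0.2001] [-0.244 -0.847  2.516  0.23   0.788  1.2  ] [ 0.017  0.11  -0.354 -0.01  -0.038  0.026]
[ 0.4685 -0.0128  0.211 ]
```

View pics/w2h.png

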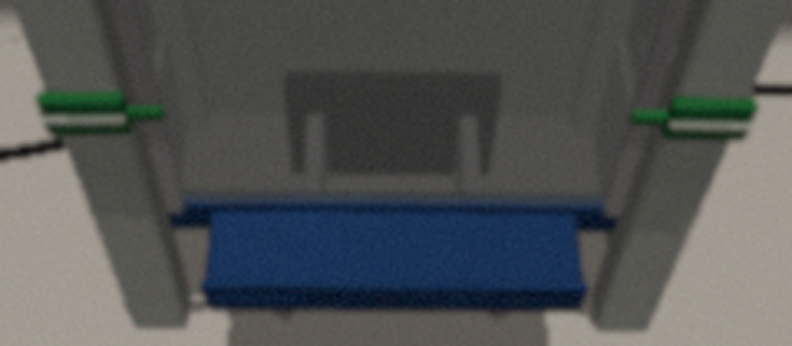

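View pics/w2c.png

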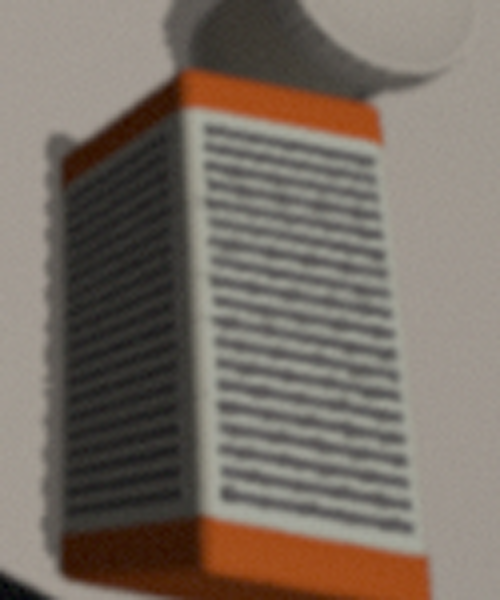

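```bash
python3 - <<'E'
import h; from h import *
p=np.load('w2pose.npy'); st={'ee_pos':p[:3],'orientation':p[3:]}
o=h.wristT; h.wristT=lambda c,s=None:o(c,st)
def f(x0,y0,s,p): return np.array([x0+(p[0]+.5)/s-.5,y0+(p[1]+.5)/s-.5])
w=lambda q:f(165,55,3.3,q); t=lambda q:f(230,185,10,q); t2=lambda q:f(210,100,5,q); sc=lambda q:f(240,175,10,q); s2=lambda q:f(225,95,5,q)
for n,a,b,c in (('greenL',w((85,121)),t2((106,434)),s2((93,396))),('greenR',w((710,126)),t2((390,464)),s2((327,479))),('lipL',w((207,303)),t((95,195)),sc((75,212))),('lipR',w((583,306)),t((488,238)),sc((400,333)))):
    for cam,x in(('top',b),('scene',c)):
        q,e=tri(a,x,'wrist',cam); print(n,cam,np.round(q*1e3,1),round(e*1e3,1))
cc=lambda q:f(420,190,4,q)
for q in((182,70),(380,108),(205,572)): print('cart z75',np.round(onz('wrist',cc(q),.075)*1e3,1))
E
```

```text
greenL top [667.7  88.  135.2] 6.5
greenL scene [681.2  96.4 122.6] 2.7
greenR top [ 673.9 -119.   133.3] 2.9
greenR scene [ 671.1 -119.1  134.6] 0.3
lipL top [630.6  53.   84.1] 2.5
lipL scene [652.3  61.4  53.5] 1.3
lipR top [646.6 -88.6  63.8] 2.4
lipR scene [648.7 -88.5  60.3] 3.3
cart z75 [ 561.  -225.2   75. ]
cart z75 [ 550.3 -283.6   75. ]
cart z75 [ 424.8 -200.3   75. ]
```

Green line is at z≈134.5 and lip underside at z≈60, so it needs about +75. Going down in front of the lip, then under it.

>>> servo_tool --translation '[[14,0,-18],[16,0,-20],[16,0,-20],[16,0,-20],[16,0,-20],[16,0,-20],[10,0,-20],[0,0,0]]' --rot '[[0,0,0],[0,0,0],[0,0,0],[0,0,0],[0,0,0],[0,0,0],[0,0,0],[0,0,0]]' --jaw '[0,0,0,0,0,0,0,0]'

```text
clock: 3.5
ee_pos: [0.5799, -0.0149, 0.0833]
orientation: [3.126, -0.727, 0.033]
contact_force: [-0.2, 0.7, -0.1]
width: -0.0001
```

>>> servo_tool --translation '[[0,0,0],[0,0,0]]' --rot '[[0,0,0],[0,0,0]]' --jaw '[0,0]'

```text
clock: 3.67
ee_pos: [0.5779, -0.0153, 0.0858]
orientation: [3.123, -0.733, 0.033]
contact_force: [-0.2, 0.6, -0.1]
width: -0.0001
```

>>> servo_tool --translation '[[0,0,-16],[0,0,-16],[0,0,-13],[8,0,0],[8,0,0],[8,0,0],[6,0,0],[0,0,0]]' --rot '[[0,0,0],[0,0,0],[0,0,0],[0,0,0],[0,0,0],[0,0,0],[0,0,0],[0,0,0]]' --jaw '[0,0,0,0,0,0,0,0]'

```text
clock: 4.33
ee_pos: [0.5967, -0.0249, 0.0613]
orientation: [-3.133, -0.701, 0.031]
contact_force: [-0.2, -0.0, -0.4]
width: -0.0
```

```bash
python3 - <<'E'
from h import *
s=sensors.state(); print(s['clock'],np.round(s['ee_pos'],4),np.round(s['joint_pos'],3), np.round(s['contact_force'],1))
im=grab_frame('wrist'); save(im,'w3'); crop(grab_frame('scene'),225,130,110,90,6,'s3')
E
```

```text
4.3333 [ 0.5967 -0.0249  0.0613] [-0.212 -0.16   2.34   0.545  0.321  0.861] [-0.2 -0.  -0.4]
```

View pics/w3.png

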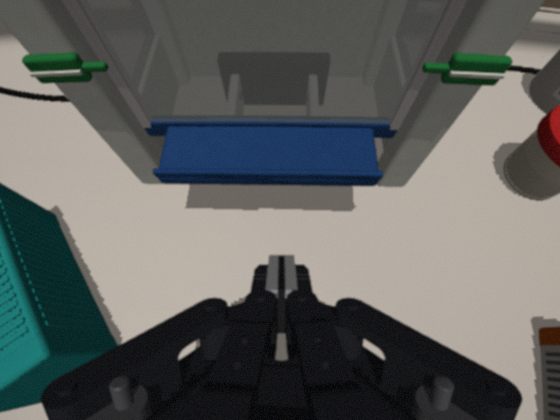

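View pics/s3.png

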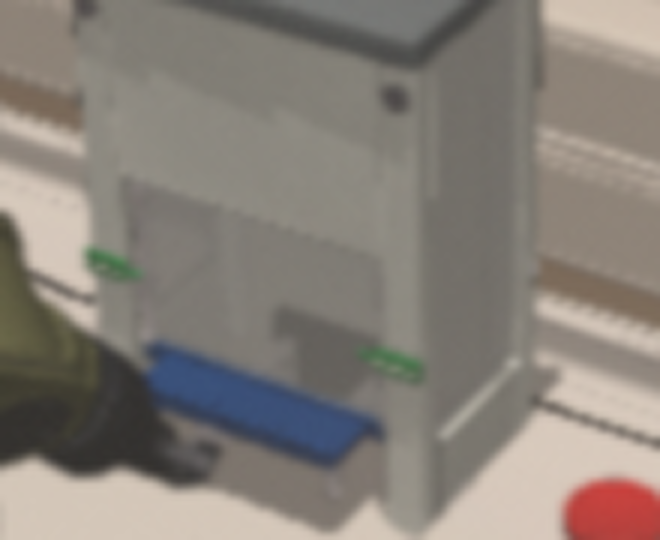

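The fifth joint is at its limit (0.32), so a 40° tilt is out of reach this low. I'll reduce the tilt to about 28°.

>>> servo_tool --translation '[[0,4,0],[0,4,0],[0,0,0],[0,0,0]]' --rot '[[0,7,0],[0,5,0],[0,0,0],[0,0,0]]' --jaw '[0,0,0,0]'

```text
clock: 4.77
ee_pos: [0.5957, -0.0156, 0.0598]
orientation: [-3.12, -0.527, 0.03]
contact_force: [0.3, 0.2, -0.2]
width: -0.0005
```

```bash
python3 - <<'E'
from h import *
s=sensors.state(); print(s['clock'],np.round(s['ee_pos'],4),np.round(s['orientation'],3),np.round(s['joint_pos'],3), np.round(s['contact_force'],1),R.from_euler('xyz',s['orientation']).as_matrix().round(3))
E
```

```text
4.7667 [ 0.5957 -0.0156  0.0598] [-3.12  -0.527  0.03 ] [-0.178 -0.113  2.242  0.256  0.513  1.167] [ 0.3  0.2 -0.2] [[ 0.864  0.04   0.502]
 [ 0.026 -0.999  0.036]
 [ 0.503 -0.018 -0.864]]
```

>>> servo_tool --translation '[[0,0,-11],[0,0,-11],[10,0,0],[10,0,0],[10,0,0],[10,0,0],[6,0,0],[0,0,0]]' --rot '[[0,0,0],[0,0,0],[0,0,0],[0,0,0],[0,0,0],[0,0,0],[0,0,0],[0,0,0]]' --jaw '[0,0,0,0,0,0,0,0]'

```text
clock: 5.43
ee_pos: [0.6428, -0.0161, 0.0379]
orientation: [-3.121, -0.526, 0.028]
contact_force: [-0.7, 0.3, 1.0]
width: -0.0
```

```bash
python3 - <<'E'
from h import *
s=sensors.state(); print(s['clock'],np.round(s['ee_pos'],4),np.round(s['orientation'],3),np.round(s['joint_pos'],3), np.round(s['contact_force'],1))
im=grab_frame('wrist'); save(im,'w4'); crop(grab_frame('scene'),225,130,110,90,6,'s4')
E
```

```text
5.4333 [ 0.6428 -0.0161  0.0379] [-3.121 -0.526  0.028] [-0.161  0.034  2.145  0.261  0.462  1.171] [-0.7  0.3  1. ]
```

View pics/w4.png

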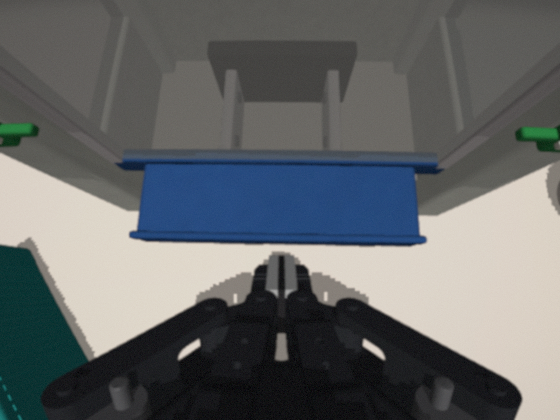

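View pics/s4.png

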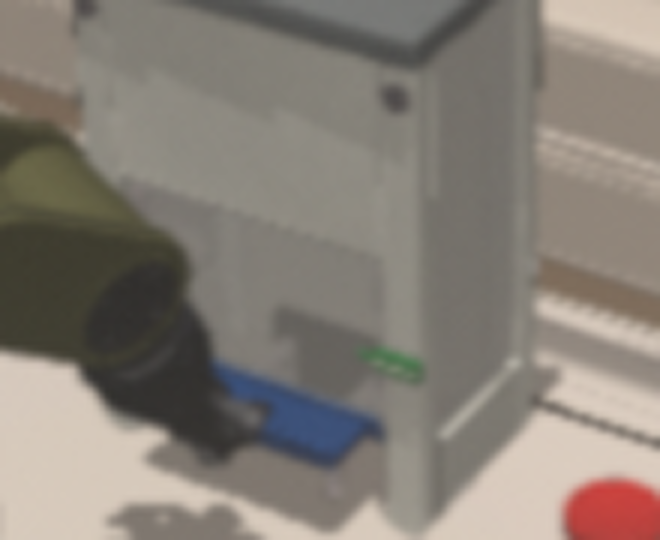

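```bash
python3 - <<'E'
from h import *
print(onz('wrist',(280,241),.06),onz('wrist',(280,235),.078),onz('wrist',(280,256),.03), proj('wrist',(.646,-.016,.06)))
s=sensors.state(); print(s['ee_pos'],s['contact_force'])
print([onz('wrist',(u,v),.135) for u,v in((18,131),(538,133))])
E
```

```text
[ 0.64812874 -0.01617984  0.06      ] [ 0.64860911 -0.01657392  0.078     ] [ 0.64259235 -0.01571689  0.03      ] [279.49599146 244.98466722]
[ 0.64105468 -0.01583684  0.03698637] [-0.42844324  0.50474297 -0.12304756]
[array([0.67013694, 0.06723276, 0.135     ]), array([ 0.67413328, -0.09607046,  0.135     ])]
```

The lip front is at x≈648 and the tips (row 255) are still just in front of it. I'll lower slightly, go in a bit further, then lift.

>>> servo_tool --translation '[[0,0,-10],[7,0,0],[7,0,0],[0,0,0],[0,0,6],[0,0,6],[0,0,6],[0,0,0]]' --rot '[[0,0,0],[0,0,0],[0,0,0],[0,0,0],[0,0,0],[0,0,0],[0,0,0],[0,0,0]]' --jaw '[0,0,0,0,0,0,0,0]'

```text
clock: 6.2
ee_pos: [0.6522, -0.0153, 0.0437]
orientation: [-3.119, -0.518, 0.029]
contact_force: [-10.7, -0.4, 0.8]
width: -0.0
```

```bash
python3 - <<'E'
from h import *
s=sensors.state(); print(s['clock'],np.round(s['ee_pos'],4),np.round(s['orientation'],3),np.round(s['joint_pos'],3), np.round(s['contact_force'],1))
im=grab_frame('wrist'); save(im,'w5')
E
```

```text
6.2 [ 0.6522 -0.0153  0.0437] [-3.119 -0.518  0.029] [-0.157  0.047  2.117  0.247  0.484  1.189] [-10.7  -0.4   0.8]
```

View pics/w5.png

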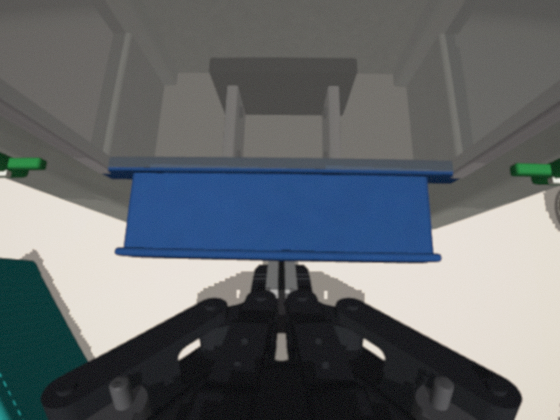

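```bash
python3 - <<'E'
from h import *
s=sensors.state(); print(np.round(s['ee_pos'],4),np.round(s['contact_force'],1))
for z in (.06,.07,.08,.09,.1):
    a,b=onz('wrist',(117,252),z),onz('wrist',(439,258),z); print(z,(a[1]-b[1])*1e3,a[0],b[0])
crop(grab_frame('scene'),225,130,110,90,6,'s5')
E
```

```text
[ 0.6523 -0.0154  0.0436] [-11.3  -0.    1. ]
0.06 179.74474982804085 0.650238635374813 0.654035229567645
0.07 168.52390749622913 0.6496165175713435 0.6531761035351374
0.08 157.30306516441743 0.648994399767874 0.6523169775026298
0.09 146.08222283260574 0.6483722819644046 0.6514578514701224
0.1 134.86138050079404 0.6477501641609351 0.6505987254376148
```

View pics/s5.png

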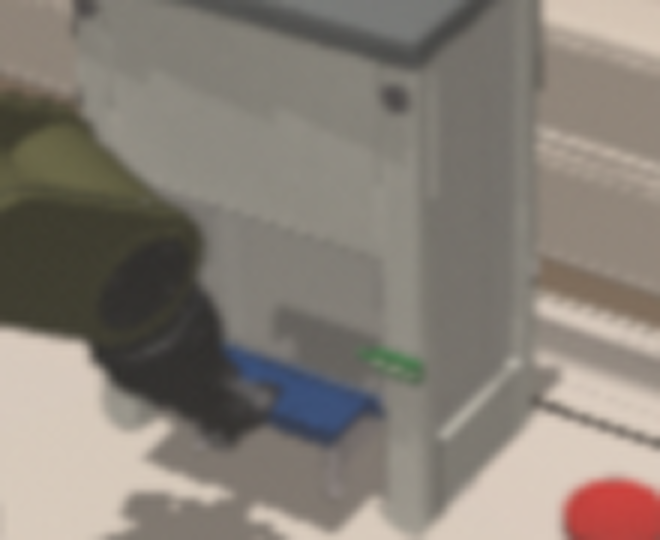

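The scene view shows the lip has already risen (rim about z 86, underside about 71–73), so the push works. Raising further.

>>> servo_tool --translation '[[0,0,7],[0,0,8],[0,0,8],[0,0,8],[0,0,8],[0,0,8],[0,0,3],[0,0,0]]' --rot '[[0,0,0],[0,0,0],[0,0,0],[0,0,0],[0,0,0],[0,0,0],[0,0,0],[0,0,0]]' --jaw '[0,0,0,0,0,0,0,0]'

```text
clock: 6.97
ee_pos: [0.6521, -0.0153, 0.0938]
orientation: [-3.119, -0.518, 0.029]
contact_force: [-13.3, 0.2, 1.0]
width: -0.0001
```

```bash
python3 - <<'E'
from h import *
s=sensors.state(); print(s['clock'],np.round(s['ee_pos'],4),np.round(s['orientation'],3),np.round(s['joint_pos'],3), np.round(s['contact_force'],1))
im=grab_frame('wrist'); save(im,'w6');a=grab_frame('scene'); crop(a,225,130,110,90,6,'s6'); np.save('s6.npy',a);np.save('t6.npy',grab_frame('top'));
E
```

```text
6.9667 [ 0.6521 -0.0153  0.0938] [-3.119 -0.518  0.029] [-0.157 -0.031  2.096  0.208  0.58   1.233] [-13.3   0.2   1. ]
```

View pics/w6.png

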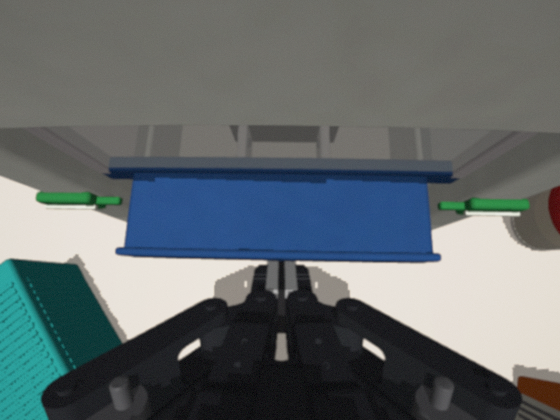

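View pics/s6.png

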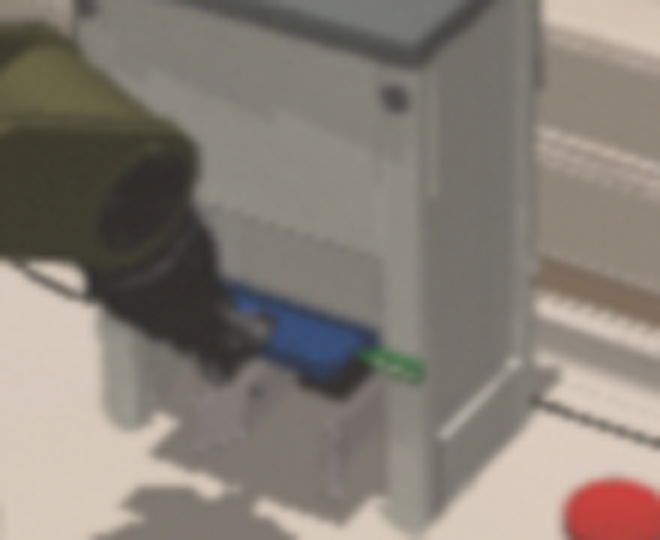

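```bash
python3 - <<'E'
from h import *
P0=np.array([.6475,-.0895,0])
for z in (.06,.072,.078,.1,.11,.12,.13,.135):
    q=P0.copy();q[2]=z; a=(proj('scene',q)-[225,130]+.5)*6-.5; print(z,a.round(0),proj('top',q).round(1))
crop(np.load('t6.npy'),225,165,70,55,10,'t6')
for z in (.1,.11,.12,.13,.135,.14,.15):
    a,b=onz('wrist',(117,252),z),onz('wrist',(439,258),z); print(z,(a[1]-b[1])*1e3,a[0],b[0])
E
```

```text
0.06 [332. 469.] [278.5 208.4]
0.072 [331. 454.] [278.5 206.7]
0.078 [331. 446.] [278.5 205.9]
0.1 [330. 417.] [278.5 202.8]
0.11 [330. 403.] [278.5 201.4]
0.12 [329. 390.] [278.5 200. ]
0.13 [329. 376.] [278.5 198.5]
0.135 [329. 369.] [278.5 197.8]
0.1 191.05264661279926 0.6507210264859201 0.6547516600544093
0.11 179.8321785002302 0.6501027624597181 0.6538966780542325
0.12 168.61171038766116 0.649484498433516 0.6530416960540557
0.13 157.39124227509208 0.6488662344073138 0.652186714053879
0.135 151.78100821880753 0.6485571023942128 0.6517592230537905
0.14 146.170774162523 0.6482479703811117 0.6513317320537021
0.15 134.95030604995395 0.6476297063549097 0.6504767500535253
```

View pics/t6.png

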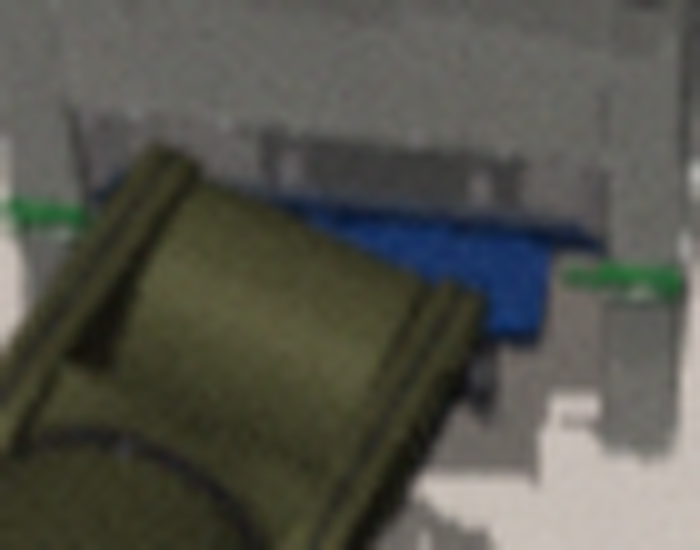

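>>> servo_tool --translation '[[0,0,5],[0,0,5],[0,0,5],[0,0,0],[0,0,0],[-8,0,0],[-20,0,0],[-30,0,0]]' --rot '[[0,0,0],[0,0,0],[0,0,0],[0,0,0],[0,0,0],[0,0,0],[0,0,0],[0,0,0]]' --jaw '[0,0,0,0,0,0,0,0]'

```text
clock: 7.78
ee_pos: [0.5996, -0.0164, 0.1139]
orientation: [-3.122, -0.531, 0.029]
contact_force: [-0.8, 0.5, 0.5]
width: 0.0005
```

>>> servo_tool --translation '[[-30,0,0],[-15,0,0],[0,0,0],[0,0,0]]' --rot '[[0,0,0],[0,0,0],[0,0,0],[0,0,0]]' --jaw '[0,0,0,0]'

```text
clock: 8.12
ee_pos: [0.5532, -0.0163, 0.1128]
orientation: [-3.122, -0.53, 0.028]
contact_force: [0.3, 0.6, -0.1]
width: 0.0002
```

```bash
python3 - <<'E'
from h import *
s=sensors.state(); print(s['clock'],np.round(s['ee_pos'],4),np.round(s['orientation'],3),np.round(s['qvel'],3), np.round(s['contact_force'],1))
np.save('w7pose.npy',np.r_[s['ee_pos'],s['orientation']])
im=grab_frame('wrist'); save(im,'w7');np.save('w7.npy',im);a=grab_frame('scene'); crop(a,225,130,110,90,6,'s7'); np.save('s7.npy',a);t=grab_frame('top');np.save('t7.npy',t);
crop(t,225,165,70,55,10,'t7')
E
```

```text
8.1167 [ 0.5532 -0.0163  0.1128] [-3.122 -0.53   0.028] [ 0.002  0.041 -0.035  0.    -0.001 -0.001] [ 0.3  0.6 -0.1]
```

View pics/w7.png

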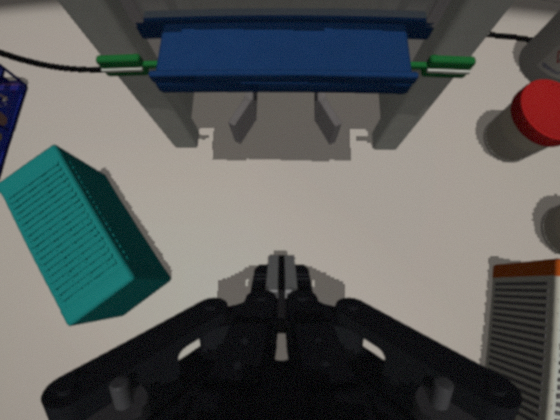

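View pics/s7.png

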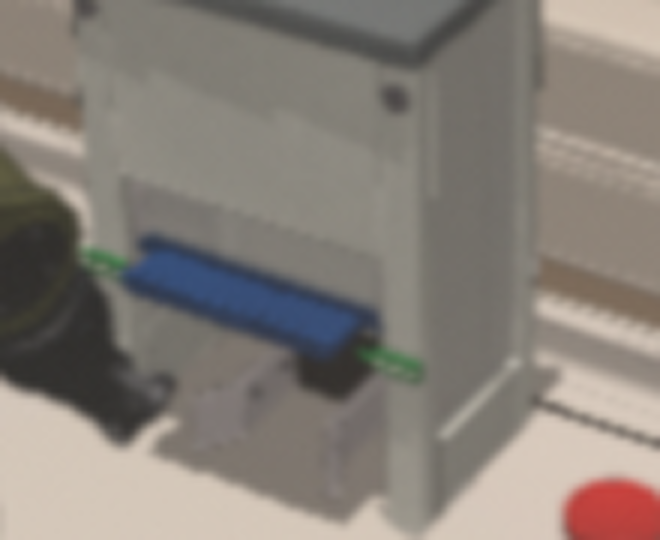

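View pics/t7.png

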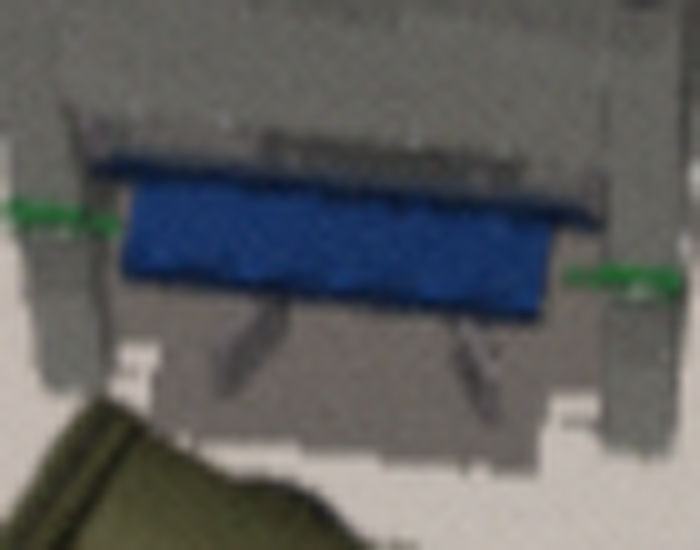

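```bash
python3 - <<'E'
import h; from h import *
a=np.load('s7.npy');t=np.load('t7.npy');w=np.load('w7.npy')
crop(a,238,165,60,40,13,'s7b');crop(t,222,178,75,25,10,'t7b');crop(w,95,5,190,95,4.2,'w7L');crop(w,285,5,190,95,4.2,'w7R')
E
```

```text
(no output)
```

View pics/s7b.png

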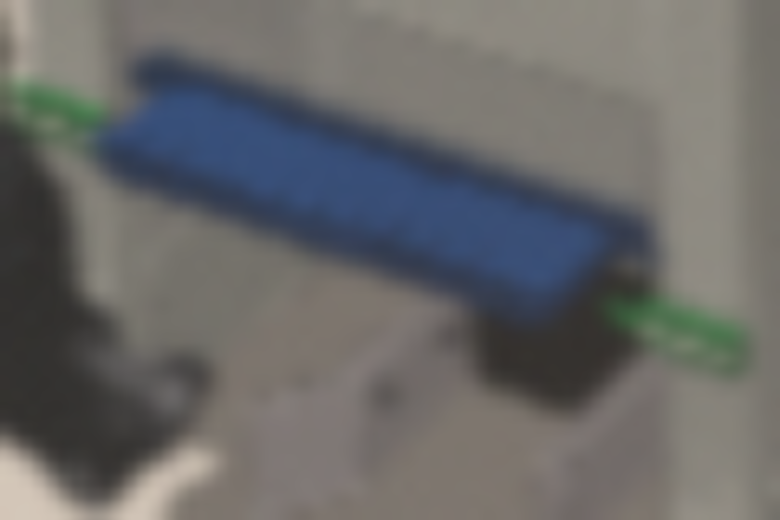

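View pics/w7L.png

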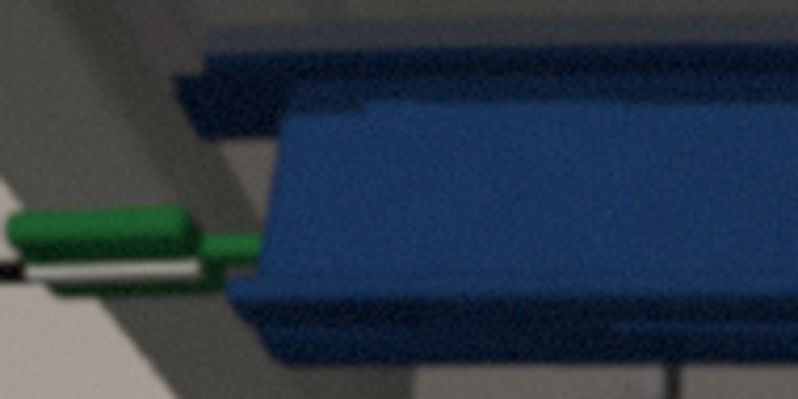

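View pics/w7R.png

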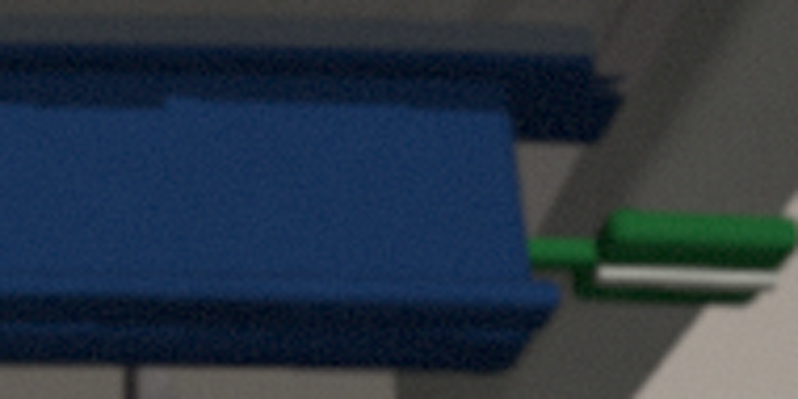

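```bash
python3 - <<'E'
import h; from h import *
p=np.load('w7pose.npy'); st={'ee_pos':p[:3],'orientation':p[3:]}
o=h.wristT; h.wristT=lambda c,s=None:o(c,st)
def f(x0,y0,s,p): return np.array([x0+(p[0]+.5)/s-.5,y0+(p[1]+.5)/s-.5])
L=lambda q:f(95,5,4.2,q);Rr=lambda q:f(285,5,4.2,q);S=lambda q:f(238,165,13,q)
T=lambda q:f(225,165,10,q)
for n,a,b,c in(('botL',L((280,362)),S((110,165)),T((125,278))),('botR',Rr((512,368)),S((530,320)),T((538,318))),('topL',L((230,285)),S((98,140)),None),('topR',Rr((558,290)),S((548,297)),None),('gR',Rr((690,276)),S((685,330)),T((625,280))),('gL',L((110,270)),None,T((48,216))),('gL0',L((110,270)),f(225,95,5,(93,396)),None)):
    for cam,x in(('scene',b),('top',c)):
        if x is not None:
            q,e=tri(a,x,'wrist',cam); print(n,cam,np.round(q*1e3,1),round(e*1e3,1))
    if b is not None and c is not None: q,e=tri(b,c); print(n,'s-t',np.round(q*1e3,1),round(e*1e3,1))
# single view: x plane known
for n,u in(('botL',L((280,362))),('botR',Rr((512,368)))):
    oo,d=ray('wrist',u); q=oo+d*(.6475-oo[0])/d[0]; print(n,'x=647.5',np.round(q*1e3,1))
for n,u in(('gL',L((110,270))),('gR',Rr((690,276)))):
    oo,d=ray('wrist',u); q=oo+d*(.671-oo[0])/d[0]; print(n,'x=671',np.round(q*1e3,1))
for n,u in(('botL',S((110,165))),('botR',S((530,320)))):
    oo,d=ray('scene',u); q=oo+d*(.6475-oo[0])/d[0]; print(n,'sc x=647.5',np.round(q*1e3,1))
E
```

```text
botL scene [645.3  55.7 144. ] 1.6
botL top [644.6  57.  142.8] 1.6
botL s-t [645.   56.3 143.2] 3.2
botR scene [646.9 -86.1 143.6] 1.5
botR top [651.2 -88.6 138.9] 0.3
botR s-t [645.4 -88.4 145.7] 3.3
topL scene [660.4  69.1 139.4] 2.1
topR scene [652.3 -89.4 150.7] 4.2
gR scene [ 672.3 -119.   135.5] 1.2
gR top [ 670.4 -117.   138.2] 1.8
gR s-t [ 675.3 -116.7  132.9] 1.5
gL top [668.8  90.7 135. ] 1.8
gL0 scene [671.   90.4 132.4] 4.9
botL x=647.5 [647.5  58.3 140.1]
botR x=647.5 [647.5 -86.3 144. ]
gL x=671 [671.   93.6 131.1]
gR x=671 [ 671.  -118.3  136.1]
botL sc x=647.5 [647.5  56.4 142.6]
botR sc x=647.5 [647.5 -85.2 142.1]
```

Measured: underside z≈142.5 and green line z≈134.5, so the lip is about 8 mm high. That is just inside the tolerance, but I'll press it down from above by about 7 mm.

>>> servo_tool --translation '[[0,0,30],[0,0,35],[15,0,35],[25,0,0],[25,0,0],[25,0,0],[12,0,0],[0,0,0]]' --rot '[[0,0,0],[0,0,0],[0,0,0],[0,0,0],[0,0,0],[0,0,0],[0,0,0],[0,0,0]]' --jaw '[0,0,0,0,0,0,0,0]'

```text
clock: 8.93
ee_pos: [0.6566, -0.016, 0.2102]
orientation: [-3.12, -0.524, 0.028]
contact_force: [0.1, -0.1, 1.4]
width: 0.0001
```

>>> servo_tool --translation '[[0,0,0],[0,0,-6],[0,0,-6],[0,0,-3],[0,0,0]]' --rot '[[0,0,0],[0,0,0],[0,0,0],[0,0,0],[0,0,0]]' --jaw '[0,0,0,0,0]'

```text
clock: 9.35
ee_pos: [0.6523, -0.0157, 0.1928]
orientation: [-3.119, -0.521, 0.028]
contact_force: [-0.2, -0.6, 0.0]
width: 0.0
```

```bash
python3 - <<'E'
from h import *
im=grab_frame('wrist'); save(im,'w8');s=sensors.state(); print(s['ee_pos'])
E
```

```text
[ 0.65267608 -0.01583956  0.19365437]
```

View pics/w8.png

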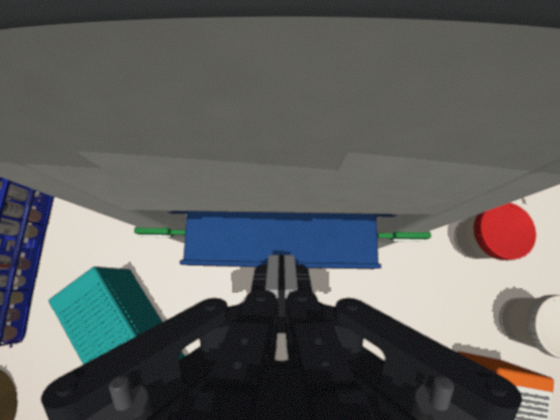

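The tip lies over the lip's front part. Descending in small steps.

>>> servo_tool --translation '[[4,0,0],[0,0,-4],[0,0,-4],[0,0,-3],[0,0,0]]' --rot '[[0,0,0],[0,0,0],[0,0,0],[0,0,0],[0,0,0]]' --jaw '[0,0,0,0,0]'

```text
clock: 9.82
ee_pos: [0.657, -0.0158, 0.1824]
orientation: [-3.12, -0.522, 0.028]
contact_force: [0.4, -0.1, 0.1]
width: 0.0002
```

>>> servo_tool --translation '[[0,0,-3],[0,0,0]]' --rot '[[0,0,0],[0,0,0]]' --jaw '[0,0]'

```text
clock: 9.98
ee_pos: [0.6573, -0.0158, 0.18]
orientation: [-3.12, -0.523, 0.028]
contact_force: [0.3, -0.5, -0.6]
width: 0.0001
```

>>> servo_tool --translation '[[0,0,-2],[0,0,0]]' --rot '[[0,0,0],[0,0,0]]' --jaw '[0,0]'

```text
clock: 10.15
ee_pos: [0.6574, -0.0159, 0.1784]
orientation: [-3.12, -0.523, 0.028]
contact_force: [-1.4, -0.4, 0.2]
width: -0.0001
```

>>> servo_tool --translation '[[0,0,-3],[0,0,0]]' --rot '[[0,0,0],[0,0,0]]' --jaw '[0,0]'

```text
clock: 10.32
ee_pos: [0.6573, -0.0158, 0.1752]
orientation: [-3.12, -0.523, 0.028]
contact_force: [0.7, -0.0, -0.6]
width: 0.0005
```

>>> servo_tool --translation '[[0,0,-3],[0,0,0]]' --rot '[[0,0,0],[0,0,0]]' --jaw '[0,0]'

```text
clock: 10.48
ee_pos: [0.6573, -0.0158, 0.1721]
orientation: [-3.12, -0.523, 0.028]
contact_force: [-0.3, 0.0, -0.4]
width: 0.0001
```

>>> servo_tool --translation '[[0,0,-2],[0,0,0]]' --rot '[[0,0,0],[0,0,0]]' --jaw '[0,0]'

```text
clock: 10.65
ee_pos: [0.6574, -0.0159, 0.1703]
orientation: [-3.12, -0.523, 0.028]
contact_force: [0.1, 0.2, 0.5]
width: 0.0003
```

>>> servo_tool --translation '[[0,0,-2],[0,0,0]]' --rot '[[0,0,0],[0,0,0]]' --jaw '[0,0]'

```text
clock: 10.82
ee_pos: [0.6574, -0.0158, 0.1683]
orientation: [-3.12, -0.523, 0.028]
contact_force: [-0.1, 0.4, -0.6]
width: -0.0001
```

>>> servo_tool --translation '[[0,0,-2],[0,0,0]]' --rot '[[0,0,0],[0,0,0]]' --jaw '[0,0]'

```text
clock: 10.98
ee_pos: [0.6574, -0.0159, 0.1663]
orientation: [-3.12, -0.523, 0.028]
contact_force: [-0.4, -0.1, -0.2]
width: -0.0001
```

```bash
python3 - <<'E'
from h import *
im=grab_frame('wrist'); save(im,'w9');s=sensors.state(); print(s['ee_pos'],s['contact_force'])
crop(grab_frame('scene'),238,165,60,40,13,'s9b')
E
```

```text
[ 0.65744746 -0.01587923  0.16649647] [ 0.82524477  0.42689367 -0.32600473]
```

View pics/w9.png

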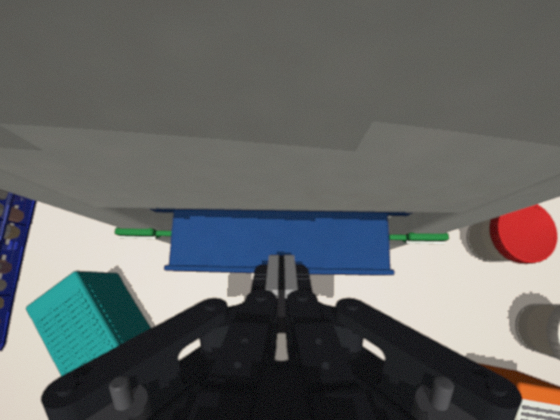

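View pics/s9b.png

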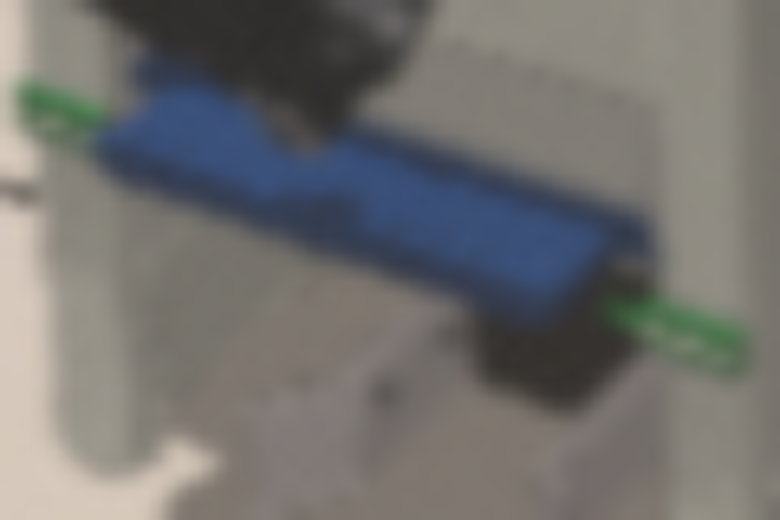

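The fingertip (305,150) and its shadow (320,190) are still apart, so there is no contact yet.

>>> servo_tool --translation '[[0,0,-3],[0,0,-3],[0,0,0]]' --rot '[[0,0,0],[0,0,0],[0,0,0]]' --jaw '[0,0,0]'

```text
clock: 11.33
ee_pos: [0.6571, -0.0158, 0.1597]
orientation: [-3.12, -0.522, 0.028]
contact_force: [-0.5, 0.2, 0.0]
width: -0.0001
```

>>> servo_tool --translation '[[0,0,-2],[0,0,0]]' --rot '[[0,0,0],[0,0,0]]' --jaw '[0,0]'

```text
clock: 11.5
ee_pos: [0.6573, -0.0158, 0.1582]
orientation: [-3.12, -0.523, 0.028]
contact_force: [0.1, -0.6, -0.2]
width: 0.0
```

>>> servo_tool --translation '[[0,0,-2],[0,0,0]]' --rot '[[0,0,0],[0,0,0]]' --jaw '[0,0]'

```text
clock: 11.67
ee_pos: [0.6574, -0.0159, 0.1564]
orientation: [-3.12, -0.523, 0.028]
contact_force: [-0.0, 0.7, -0.8]
width: -0.0
```

```bash
python3 - <<'E'
from h import *
s=sensors.state(); print(s['ee_pos'],s['contact_force'])
crop(grab_frame('scene'),238,165,60,40,13,'s10b')
E
```

```text
[ 0.6574123  -0.01586937  0.15635816] [-0.00218695  0.71134072 -0.82307343]
```

View pics/s10b.png

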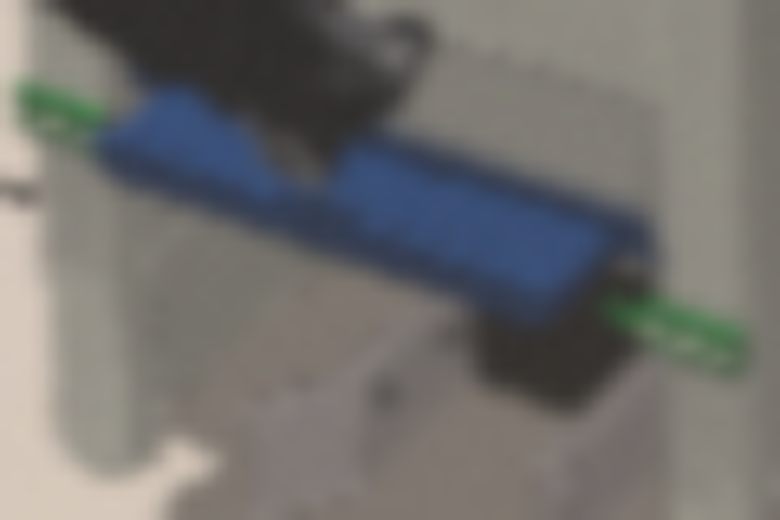

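>>> servo_tool --translation '[[0,0,-2],[0,0,0]]' --rot '[[0,0,0],[0,0,0]]' --jaw '[0,0]'

```text
clock: 11.88
ee_pos: [0.6574, -0.0158, 0.1545]
orientation: [-3.12, -0.523, 0.028]
contact_force: [0.5, -0.8, 0.1]
width: -0.0003
```

>>> servo_tool --translation '[[0,0,-2],[0,0,0]]' --rot '[[0,0,0],[0,0,0]]' --jaw '[0,0]'

```text
clock: 12.05
ee_pos: [0.6574, -0.0159, 0.1523]
orientation: [-3.12, -0.523, 0.028]
contact_force: [-0.2, -0.6, -0.3]
width: 0.0001
```

>>> servo_tool --translation '[[0,0,-2],[0,0,0]]' --rot '[[0,0,0],[0,0,0]]' --jaw '[0,0]'

```text
clock: 12.22
ee_pos: [0.6574, -0.0158, 0.1503]
orientation: [-3.12, -0.523, 0.028]
contact_force: [-0.3, -0.1, -0.7]
width: -0.0
```

```bash
python3 - <<'E'
from h import *
s=sensors.state(); print(s['ee_pos'],s['contact_force'])
crop(grab_frame('scene'),238,165,60,40,13,'s11b'); save(grab_frame('wrist'),'w11')
E
```

```text
[ 0.65735556 -0.01583882  0.15027981] [-0.31250368 -0.13739768 -0.67952981]
```

View pics/s11b.png

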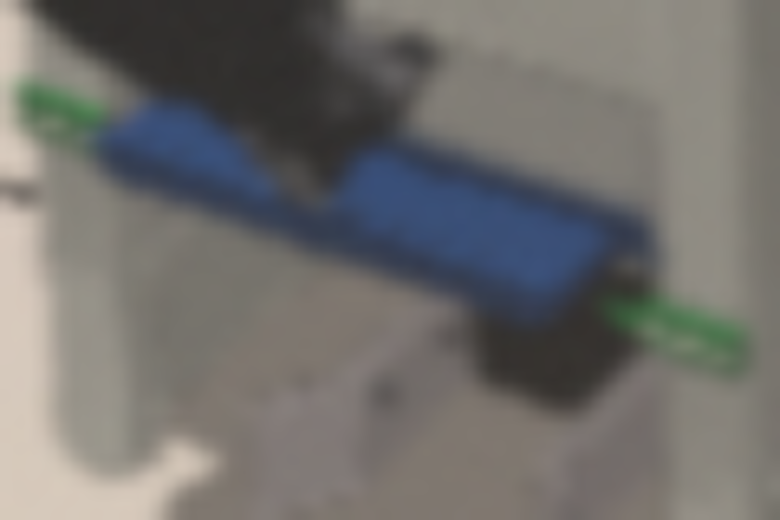

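View pics/w11.png

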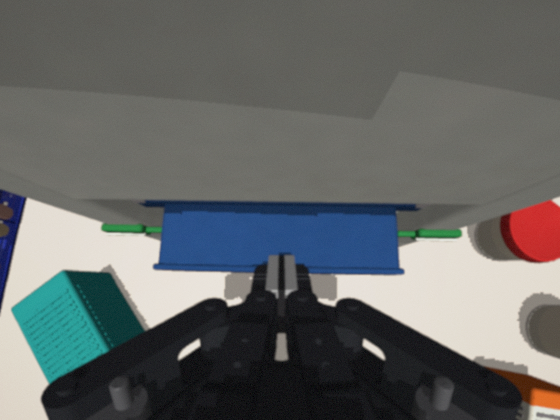

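```bash
python3 - <<'E'
from h import *
for z in (.14,.15,.155,.16,.165):
    a,b=onz('wrist',(154,267),z),onz('wrist',(403,271),z); print(z,(a[1]-b[1])*1e3,a[0],b[0])
s=sensors.state();T=np.eye(4);T[:3,:3]=R.from_euler('xyz',s['orientation']).as_matrix();T[:3,3]=s['ee_pos']
def f(x0,y0,s,p): return np.array([x0+(p[0]+.5)/s-.5,y0+(p[1]+.5)/s-.5])
for p in ((0,0,.014),(-.011,0,.014),(.011,0,.014),(0,0,0),(.011,0,-.02)):
    q=(T@np.r_[p,1])[:3]; print(p,q.round(4),proj('wrist',q).round(0),(((proj('scene',q)-[238,165])+.5)*13-.5).round(0))
# tip from scene+wrist
q,e=tri(f(238,165,13,(315,197)),(280,256),'scene','wrist'); print(q,e,(np.linalg.inv(T)@np.r_[q,1]))
E
```

```text
0.14 159.6234750749586 0.6488039391630614 0.6525728215804558
0.15 151.0902885660664 0.6485771979665126 0.6521446026464839
0.155 146.82369531162033 0.6484638273682382 0.6519304931794979
0.16 142.55710205717423 0.6483504567699636 0.651716383712512
0.165 138.2905088027281 0.6482370861716892 0.651502274245526
(0, 0, 0.014) [ 0.6645 -0.0154  0.1385] [280. 248.] [355. 223.]
(-0.011, 0, 0.014) [ 0.6549 -0.0156  0.133 ] [280. 263.] [337. 257.]
(0.011, 0, 0.014) [ 0.674  -0.0151  0.144 ] [280. 232.] [372. 190.]
(0, 0, 0) [ 0.6575 -0.0159  0.1506] [280. 258.] [340. 201.]
(0.011, 0, -0.02) [ 0.657  -0.0163  0.1734] [280. 255.] [337. 134.]
[ 0.6560683  -0.01302201  0.15204363] 0.007468601755283246 [-4.29052457e-04 -2.93121186e-03 -1.87247670e-03  1.00000000e+00]
```

```bash
python3 - <<'E'
import h; from h import *
o=h.wristT
def setp(p): 
    st={'ee_pos':np.array(p[:3]),'orientation':np.array(p[3:])}; h.wristT=lambda c,s=None:o(c,st)
def rim(l,r_):
    zs=np.linspace(.03,.2,171); w=[onz('wrist',l,z)[1]-onz('wrist',r_,z)[1] for z in zs]; z=np.interp(-.150,-np.array(w),zs); return z,onz('wrist',l,z),onz('wrist',r_,z)
im=cv2.imread('pics/w4.png')
setp([.6428,-.0161,.0379,-3.121,-.526,.028]); print('w4',rim((130.5,235),(426,240)))
setp([.6523,-.0154,.0436,-3.119,-.518,.029]); print('w5',rim((116.5,252),(439.5,258)))
setp([.6521,-.0153,.0938,-3.119,-.518,.029]); print('w6',rim((116.5,251),(439.5,257)))
setp(np.load('w7pose.npy')); print('w7',rim((149.3,73),(418.3,74)))
p=np.load('w2pose.npy');setp(p);  print('w2',rim((165+203/3.3,55+289/3.3),(165+585/3.3,55+291/3.3)))
E
```

```text
w4 (np.float64(0.07018733242089807), array([0.64864717, 0.06018002, 0.07018733]), array([ 0.65160353, -0.08981998,  0.07018733]))
w5 (np.float64(0.0868891508656587), array([0.6485659 , 0.0603741 , 0.08688915]), array([ 0.65177039, -0.0896259 ,  0.08688915]))
w6 (np.float64(0.1371813892684266), array([0.64882713, 0.06049199, 0.13718139]), array([ 0.65201861, -0.08950801,  0.13718139]))
w7 (np.float64(0.15305529182838004), array([0.64974702, 0.06026199, 0.15305529]), array([ 0.65283767, -0.08973801,  0.15305529]))
w2 (np.float64(0.06489610853540399), array([0.65056401, 0.06030551, 0.06489611]), array([ 0.65380497, -0.08969449,  0.06489611]))
```

```bash
python3 - <<'E'
import h; from h import *
o=h.wristT; c=calibration('wrist')
def rr(p,uv):
    st={'ee_pos':np.array(p[:3]),'orientation':np.array(p[3:])}; h.wristT=lambda c,s=None:o(c,st); return ray('wrist',uv)
def tri2(p1,u1,p2,u2):
    o1,d1=rr(p1,u1);o2,d2=rr(p2,u2); t=np.linalg.lstsq(np.stack([d1,-d2],1),o2-o1,rcond=None)[0]; a,b=o1+t[0]*d1,o2+t[1]*d2; return ((a+b)/2*1e3).round(1),round(np.linalg.norm(a-b)*1e3,1)
p7=np.load('w7pose.npy'); p11=[.65735556,-.01583882,.15027981,-3.12,-.523,.028]
print('rim',tri2(p7,(149.3,73),p11,(154,266.5)),tri2(p7,(418.3,74),p11,(403,270.5)))
im=cv2.cvtColor(cv2.imread('pics/w11.png'),cv2.COLOR_BGR2RGB); crop(im,95,195,190,85,4.2,'w11L');crop(im,285,195,190,85,4.2,'w11R')
im=cv2.cvtColor(cv2.imread('pics/w6.png'),cv2.COLOR_BGR2RGB); crop(im,25,180,190,85,4.2,'w6L');crop(im,365,180,190,85,4.2,'w6R')
E
```

```text
rim (array([648.6,  59.2, 154.4]), np.float64(0.5)) (array([652.1, -88.9, 153.9]), np.float64(0.8))
```

View pics/w11L.png

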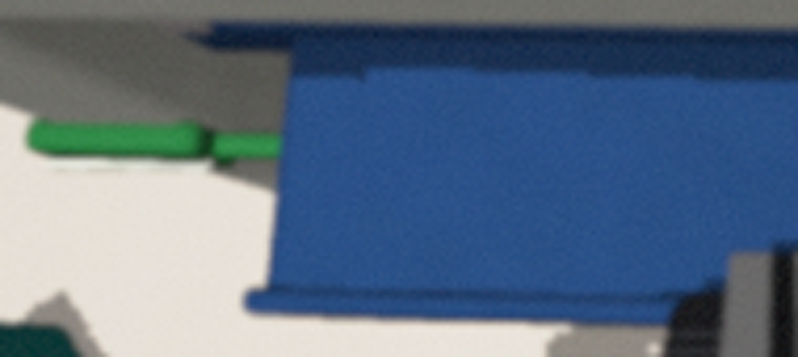

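View pics/w11R.png

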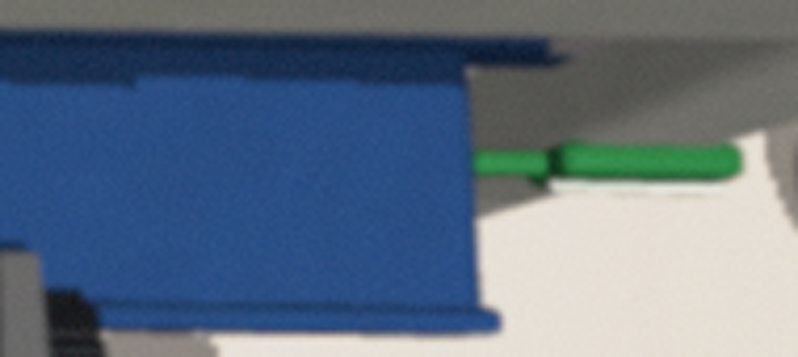

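View pics/w6L.png

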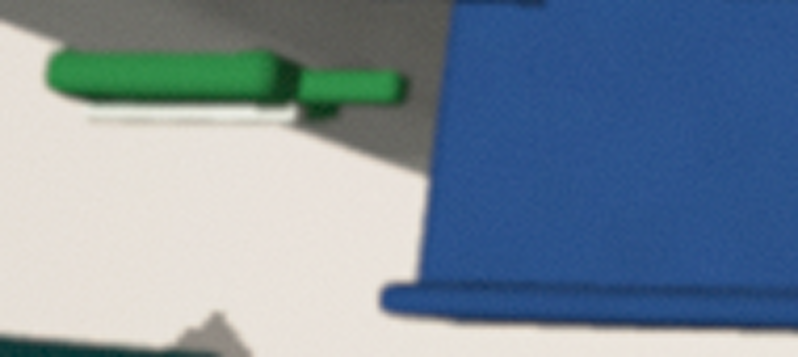

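View pics/w6R.png

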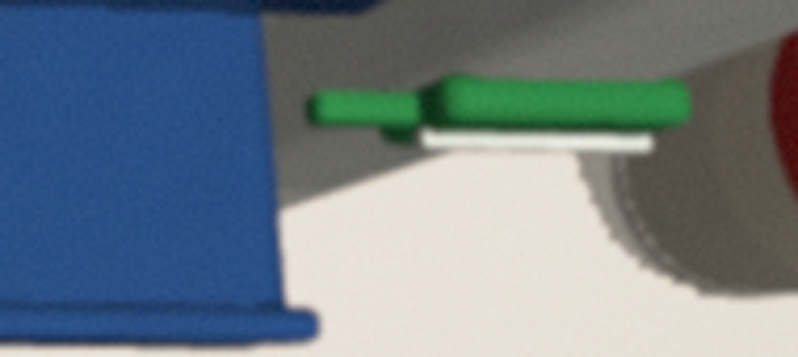

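```bash
python3 - <<'E'
import h; from h import *
o=h.wristT
def rr(p,uv):
    st={'ee_pos':np.array(p[:3]),'orientation':np.array(p[3:])}; h.wristT=lambda c,s=None:o(c,st); return ray('wrist',uv)
def tri2(p1,u1,p2,u2):
    o1,d1=rr(p1,u1);o2,d2=rr(p2,u2); t=np.linalg.lstsq(np.stack([d1,-d2],1),o2-o1,rcond=None)[0]; a,b=o1+t[0]*d1,o2+t[1]*d2; return ((a+b)/2*1e3).round(1),round(np.linalg.norm(a-b)*1e3,1)
p7=np.load('w7pose.npy'); p6=[.6521,-.0153,.0938,-3.119,-.518,.029]
def f(x0,y0,p): return np.array([x0+(p[0]+.5)/4.2-.5,y0+(p[1]+.5)/4.2-.5])
for a,b in (((25,272),(90,115)),((200,268),(295,113))): print('L',tri2(p7,f(95,5,a),p6,f(25,180,b)))
for a,b in (((598,272),(425,138)),((778,281),(652,143))): print('R',tri2(p7,f(285,5,a),p6,f(365,180,b)))
E
```

```text
L (array([670. , 106.8, 131.8]), np.float64(0.8))
L (array([671.1,  78.9, 131.4]), np.float64(0.6))
R (array([ 674.8, -106.9,  131.7]), np.float64(0.6))
R (array([ 675.3, -135.6,  131.3]), np.float64(0.4))
```

Two wrist views give rim top z=154 (underside 136 with the 18 mm rim) and white line z=131.6. The sash is therefore about 5 mm high. Continuing down to contact, then about 5 mm more.

>>> servo_tool --translation '[[0,0,-2],[0,0,0]]' --rot '[[0,0,0],[0,0,0]]' --jaw '[0,0]'

```text
clock: 12.48
ee_pos: [0.6574, -0.0159, 0.1484]
orientation: [-3.12, -0.523, 0.028]
contact_force: [0.1, -0.2, 0.4]
width: -0.0001
```

>>> servo_tool --translation '[[0,0,-2],[0,0,0]]' --rot '[[0,0,0],[0,0,0]]' --jaw '[0,0]'

```text
clock: 12.65
ee_pos: [0.6574, -0.0158, 0.1463]
orientation: [-3.12, -0.523, 0.028]
contact_force: [0.6, -0.2, 0.6]
width: 0.0001
```

>>> servo_tool --translation '[[0,0,-2],[0,0,0]]' --rot '[[0,0,0],[0,0,0]]' --jaw '[0,0]'

```text
clock: 12.82
ee_pos: [0.6574, -0.0158, 0.1443]
orientation: [-3.12, -0.523, 0.028]
contact_force: [-0.2, 1.0, 0.7]
width: 0.0
```

>>> servo_tool --translation '[[0,0,-2],[0,0,0]]' --rot '[[0,0,0],[0,0,0]]' --jaw '[0,0]'

```text
clock: 12.98
ee_pos: [0.6574, -0.0158, 0.1423]
orientation: [-3.12, -0.523, 0.028]
contact_force: [-0.1, 0.5, 0.0]
width: 0.0001
```

>>> servo_tool --translation '[[0,0,-2],[0,0,0]]' --rot '[[0,0,0],[0,0,0]]' --jaw '[0,0]'

```text
clock: 13.15
ee_pos: [0.6575, -0.0159, 0.1404]
orientation: [-3.12, -0.523, 0.028]
contact_force: [0.0, 0.1, -0.2]
width: -0.0002
```

```bash
python3 - <<'E'
from h import *
s=sensors.state(); print(s['clock'],s['ee_pos'],s['contact_force'])
crop(grab_frame('scene'),238,165,60,40,13,'s12b'); save(grab_frame('wrist'),'w12')
E
```

```text
13.15 [ 0.65745915 -0.01586261  0.14042954] [ 0.04619399  0.09280929 -0.1983181 ]
```

View pics/s12b.png

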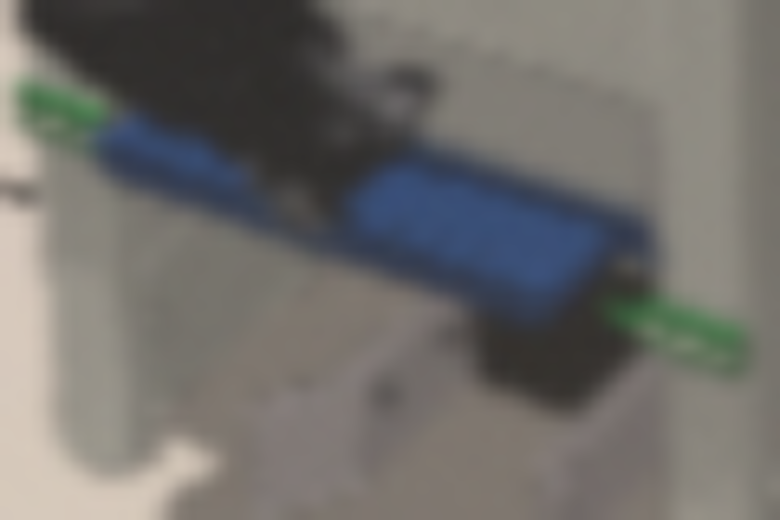

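View pics/w12.png

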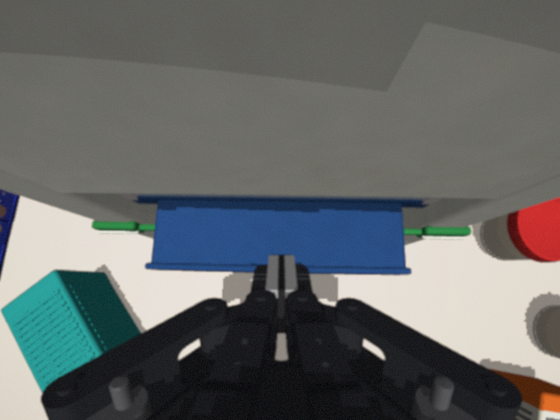

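```bash
python3 - <<'E'
from h import *
s=sensors.state();T=np.eye(4);T[:3,:3]=R.from_euler('xyz',s['orientation']).as_matrix();T[:3,3]=s['ee_pos']
for y in (0,-.012,.012):
  for p in ((-.0075,y,.014),(-.004,y,.007),(0,y,0),(.0035,y,-.007),(.0075,y,-.014),(.011,y,-.02)):
    q=(T@np.r_[p,1])[:3]; print(p,q.round(4),proj('wrist',q).round(0),(((proj('scene',q)-[238,165])+.5)*13-.5).round(0))
E
```

```text
(-0.0075, 0, 0.014) [ 0.658  -0.0156  0.1248] [280. 259.] [344. 275.]
(-0.004, 0, 0.007) [ 0.6576 -0.0157  0.1326] [280. 259.] [342. 253.]
(0, 0, 0) [ 0.6575 -0.0159  0.1407] [280. 258.] [342. 230.]
(0.0035, 0, -0.007) [ 0.6571 -0.016   0.1485] [280. 257.] [340. 208.]
(0.0075, 0, -0.014) [ 0.6571 -0.0162  0.1565] [280. 256.] [339. 184.]
(0.011, 0, -0.02) [ 0.6571 -0.0163  0.1635] [280. 255.] [339. 164.]
(-0.0075, -0.012, 0.014) [ 0.6576 -0.0036  0.125 ] [262. 259.] [308. 262.]
(-0.004, -0.012, 0.007) [ 0.6571 -0.0037  0.1328] [261. 259.] [306. 240.]
(0, -0.012, 0) [ 0.6571 -0.0039  0.1409] [260. 258.] [305. 217.]
(0.0035, -0.012, -0.007) [ 0.6566 -0.004   0.1487] [259. 257.] [304. 195.]
(0.0075, -0.012, -0.014) [ 0.6566 -0.0042  0.1568] [258. 256.] [303. 172.]
(0.011, -0.012, -0.02) [ 0.6566 -0.0043  0.1637] [257. 255.] [302. 151.]
(-0.0075, 0.012, 0.014) [ 0.6585 -0.0275  0.1246] [298. 259.] [380. 288.]
(-0.004, 0.012, 0.007) [ 0.658  -0.0277  0.1324] [299. 259.] [379. 266.]
(0, 0.012, 0) [ 0.658  -0.0279  0.1404] [300. 258.] [378. 243.]
(0.0035, 0.012, -0.007) [ 0.6575 -0.028   0.1483] [301. 257.] [377. 221.]
(0.0075, 0.012, -0.014) [ 0.6575 -0.0282  0.1563] [302. 256.] [376. 197.]
(0.011, 0.012, -0.02) [ 0.6576 -0.0283  0.1633] [302. 255.] [375. 176.]
```

>>> servo_tool --translation '[[0,0,-2],[0,0,0]]' --rot '[[0,0,0],[0,0,0]]' --jaw '[0,0]'

```text
clock: 13.42
ee_pos: [0.6579, -0.0159, 0.1393]
orientation: [-3.12, -0.524, 0.028]
contact_force: [-2.0, -0.2, 2.7]
width: 0.0
```

>>> servo_tool --translation '[[0,0,-2],[0,0,0]]' --rot '[[0,0,0],[0,0,0]]' --jaw '[0,0]'

```text
clock: 13.58
ee_pos: [0.6579, -0.0159, 0.1372]
orientation: [-3.12, -0.525, 0.028]
contact_force: [-1.9, -0.6, 3.6]
width: 0.0
```

>>> servo_tool --translation '[[0,0,-2],[0,0,0]]' --rot '[[0,0,0],[0,0,0]]' --jaw '[0,0]'

```text
clock: 13.75
ee_pos: [0.6578, -0.0159, 0.1349]
orientation: [-3.12, -0.524, 0.028]
contact_force: [-1.0, 0.6, 3.0]
width: 0.0004
```

Contact came at TCP z≈0.140 and about 4.6 mm has been pressed so far. One more small step, then lift off and re-measure.

>>> servo_tool --translation '[[0,0,-1.5],[0,0,0],[-2,0,20],[-35,0,20],[-38,0,0],[-25,0,-10],[0,0,0],[0,0,0]]' --rot '[[0,0,0],[0,0,0],[0,0,0],[0,0,0],[0,0,0],[0,0,0],[0,0,0],[0,0,0]]' --jaw '[0,0,0,0,0,0,0,0]'

```text
clock: 14.42
ee_pos: [0.5558, -0.0157, 0.1613]
orientation: [-3.12, -0.521, 0.027]
contact_force: [1.1, 0.3, 0.3]
width: -0.0003
```

```bash
python3 - <<'E'
from h import *
s=sensors.state(); print(s['clock'],s['ee_pos'],s['orientation'],s['qvel'].round(3))
np.save('w13pose.npy',np.r_[s['ee_pos'],s['orientation']])
im=grab_frame('wrist'); save(im,'w13'); a=grab_frame('scene'); crop(a,238,165,60,40,13,'s13b')
crop(im,95,5,190,120,4.2,'w13L');crop(im,285,5,190,120,4.2,'w13R')
E
```

```text
14.4167 [ 0.55579228 -0.01573338  0.16128772] [-3.11956408 -0.52127229  0.02746631] [ 0.003  0.037 -0.071  0.002 -0.014 -0.001]
```

View pics/s13b.png

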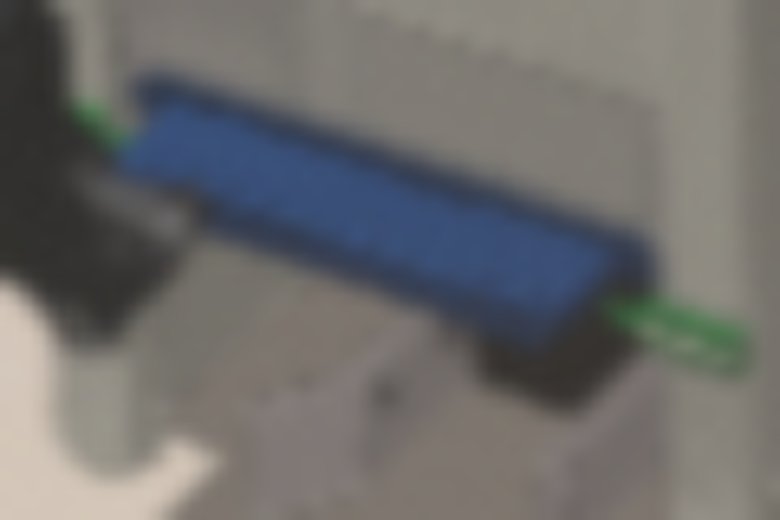

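View pics/w13.png

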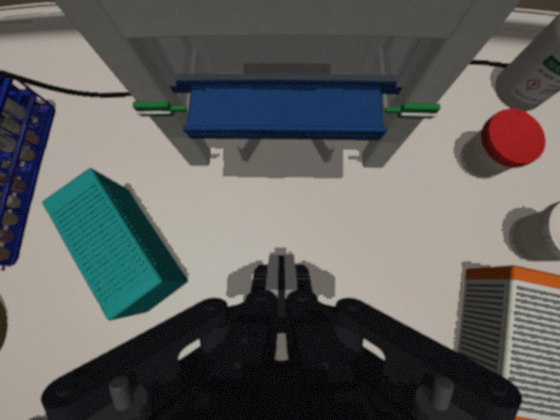

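View pics/w13L.png

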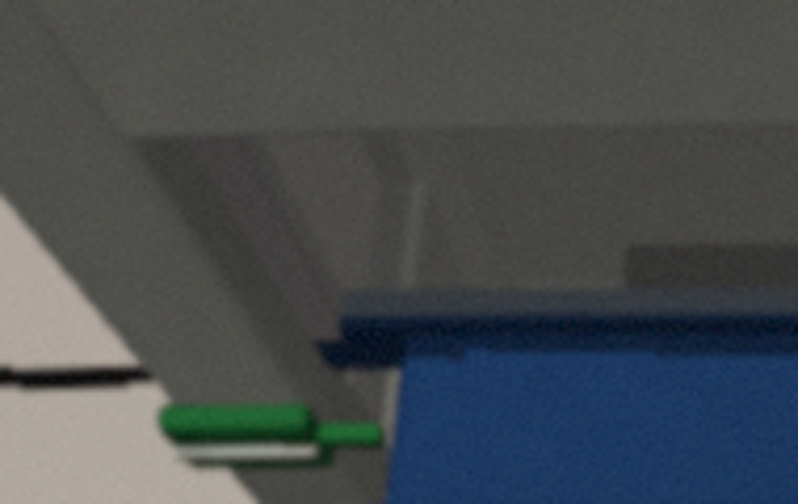

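View pics/w13R.png

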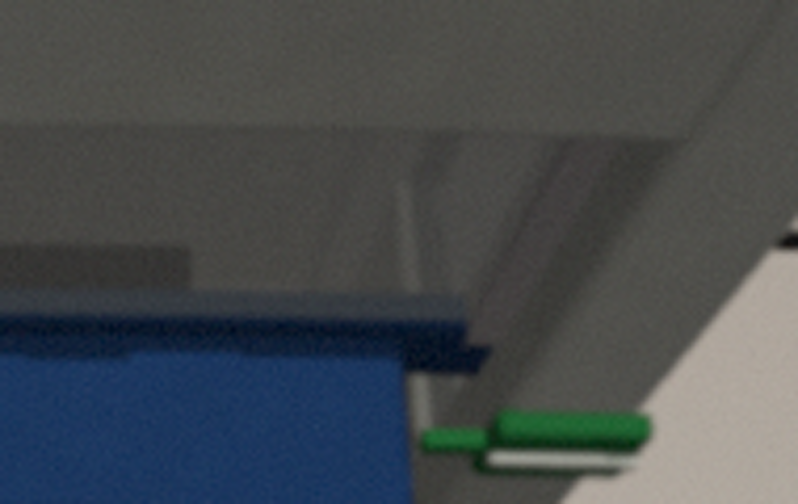

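```bash
python3 - <<'E'
from h import *
im=cv2.cvtColor(cv2.imread('pics/w13.png'),cv2.COLOR_BGR2RGB); crop(im,175,95,225,55,3.5,'w13m')
E
```

```text
(no output)
```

View pics/w13m.png

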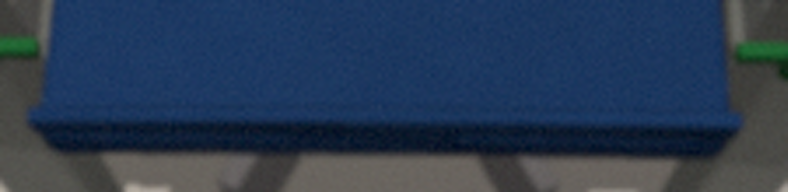

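```bash
python3 - <<'E'
import h; from h import *
o=h.wristT
def setp(p): 
    st={'ee_pos':np.array(p[:3]),'orientation':np.array(p[3:])}; h.wristT=lambda c,s=None:o(c,st)
def wz(l,r_,W):
    zs=np.linspace(.03,.2,171); w=[np.linalg.norm(onz('wrist',l,z)-onz('wrist',r_,z)) for z in zs]; z=np.interp(-W,-np.array(w),zs); return (np.r_[onz('wrist',l,z),onz('wrist',r_,z)]*1e3).round(1)
setp(np.load('w13pose.npy'))
print('rim148',wz((183.2,128.4),(385.9,129.6),.148),'rim150',wz((183.2,128.4),(385.9,129.6),.150)); print('bot',wz((191.2,137.5),(378,138.4),.148),wz((191.2,137.5),(378,138.4),.150))
L=lambda q:np.array([95+(q[0]+.5)/4.2-.5,5+(q[1]+.5)/4.2-.5]);Rr=lambda q:L(q)+[190,0]
print('g out',wz(L((180,458)),Rr((635,463)),.2424),'g in',wz(L((318,452)),Rr((488,456)),.1858))
for n,u,x in(('bot',(191.2,137.5),.6500),('bot',(378,138.4),.6515),('g',L((250,455)),.6705),('g',Rr((560,459)),.675)):
    oo,d=ray('wrist',u);print(n,((oo+d*(x-oo[0])/d[0])*1e3).round(1))
E
```

```text
rim148 [648.1  59.5 146.6 651.4 -88.4 146.6] rim150 [649.5  60.6 144.  652.8 -89.4 144. ]
bot [650.2  59.7 128.3 653.8 -88.3 128.3] [651.6  60.7 125.5 655.2 -89.2 125.5]
g out [ 670.1  106.7  129.9  675.8 -135.6  129.9] g in [ 671.3   78.8  130.5  675.6 -106.9  130.5]
bot [650.   59.5 128.7]
bot [651.5 -86.9 132.6]
g [670.5  92.3 130.5]
g [ 675.  -120.4  131.4]
```

The sash is now level: underside about 129–130 against line about 130.5 in wrist measurements, and 135 against 135 in the scene view. For the cartridge, I'll set the tool vertical, align it with the cartridge's yaw and open the jaws.

>>> servo_tool --translation '[[-17,-20,6],[-17,-33,6],[-17,-33,6],[-17,-33,6],[-17,-33,6],[-17,-33,0],[-14,-33,0],[0,0,0]]' --rot '[[0,7,0],[0,7,0],[0,7,0],[0,7,0],[0,1.9,0],[0,0,-6],[0,0,-5.7],[0,0,0]]' --jaw '[20,50,85,85,85,85,85,85]'

```text
clock: 15.18
ee_pos: [0.4411, -0.2393, 0.1938]
orientation: [-3.109, -0.002, -0.188]
contact_force: [0.2, 0.6, 0.3]
width: 0.0849
```

>>> servo_tool --translation '[[0,0,0],[0,0,0]]' --rot '[[0,0,0],[0,0,0]]' --jaw '[85,85]'

```text
clock: 15.35
ee_pos: [0.4424, -0.234, 0.1933]
orientation: [-3.106, -0.002, -0.179]
contact_force: [0.0, 0.1, 0.1]
width: 0.0852
```

```bash
python3 - <<'E'
from h import *
s=sensors.state(); print(s['clock'],s['ee_pos'],s['orientation'],s['joint_pos'].round(2),s['qvel'].round(3),s['width'])
np.save('w14pose.npy',np.r_[s['ee_pos'],s['orientation']])
im=grab_frame('wrist'); save(im,'w14')
E
```

```text
15.35 [ 0.44240238 -0.23404553  0.19331671] [-3.10553090e+00 -2.01197694e-03 -1.79371135e-01] [-0.61 -0.19  2.    0.03  1.35  1.13] [ 0.027 -0.012  0.011 -0.003  0.     0.001] 0.0852365453744502
```

View pics/w14.png

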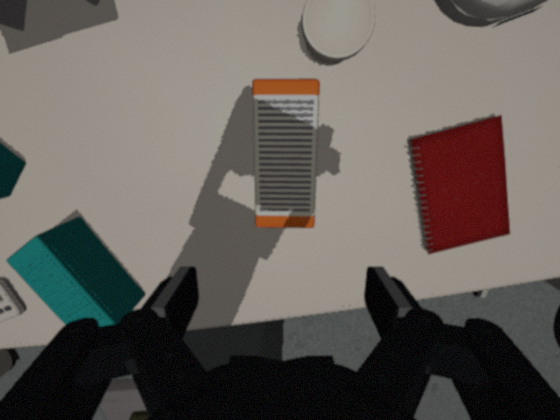

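```bash
python3 - <<'E'
from h import *
s=sensors.state(); print(s['ee_pos'])
C=[(253,80),(319,80),(315,226),(257,226)]
Q=[onz('wrist',c,.075) for c in C]
for q in Q: print((q*1e3).round(1))
f=(Q[0]+Q[1])/2;b=(Q[2]+Q[3])/2;d=f-b; print('centre',((f+b)/2*1e3).round(1),'len',np.linalg.norm(d),'yaw',np.arctan2(d[1],d[0]),'w',np.linalg.norm(Q[0]-Q[1]),np.linalg.norm(Q[2]-Q[3]))
E
```

```text
[ 0.4424184  -0.23345832  0.19325615]
[ 560.8 -225.7   75. ]
[ 550.3 -283.2   75. ]
[ 415.9 -259.9   75. ]
[ 425.5 -201.9   75. ]
centre [ 488.1 -242.7   75. ] len 0.13687560237999508 yaw -0.17259988330873616 w 0.05844991994985045 0.05884303499141066
```

Cartridge centre is about (485–488,-243), yaw -0.174, so the tool is well placed near its rear. Correcting the roll and going down.

>>> servo_tool --translation '[[-6,0,0],[0,0,-25],[0,0,-30],[0,0,-30],[0,0,-30],[0,0,-25],[0,0,-10],[0,0,0]]' --rot '[[-2,0.4,0],[0,0,0],[0,0,0],[0,0,0],[0,0,0],[0,0,0],[0,0,0],[0,0,0]]' --jaw '[85,85,85,85,85,85,85,85]'

```text
clock: 16.07
ee_pos: [0.4342, -0.2315, 0.0404]
orientation: [-3.139, 0.004, -0.177]
contact_force: [-0.6, -0.3, -0.3]
width: 0.0852
```

```bash
python3 - <<'E'
from h import *
s=sensors.state(); print(s['clock'],s['ee_pos'],s['orientation'],s['joint_pos'].round(2),s['contact_force'],s['width'])
save(grab_frame('wrist'),'w15')
E
```

```text
16.0667 [ 0.43423691 -0.23146212  0.04039746] [-3.13905262  0.0042299  -0.17729649] [-0.6  -0.04  2.14  0.    1.05  1.15] [-0.62185738 -0.30897287 -0.2892988 ] 0.08515492312586248
```

View pics/w15.png

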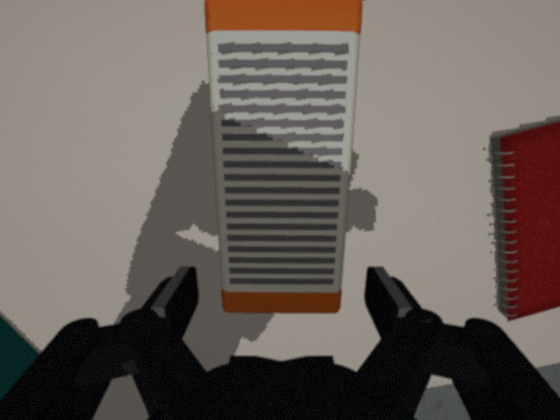

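The jaws straddle the rear end evenly (finger edges at x≈198 and 368, cartridge 222–343). Closing.

>>> servo_tool --translation '[[0,0,0],[0,0,0],[0,0,0],[0,0,0],[0,0,0],[0,0,0]]' --rot '[[0,0,0],[0,0,0],[0,0,0],[0,0,0],[0,0,0],[0,0,0]]' --jaw '[55,55,55,55,55,55]'

```text
clock: 16.62
ee_pos: [0.4375, -0.235, 0.0461]
orientation: [3.14, -0.006, -0.18]
contact_force: [-0.3, 1.1, 6.1]
width: 0.0579
```

```bash
python3 - <<'E'
from h import *
s=sensors.state(); print(s['clock'],s['ee_pos'],s['orientation'],s['contact_force'],s['width'])
save(grab_frame('wrist'),'w16')
E
```

```text
16.6167 [ 0.43754172 -0.23495663  0.04609757] [ 3.14003465 -0.00596406 -0.1796905 ] [-0.33717155  1.07213907  6.14706928] 0.05789976547240883
```

View pics/w16.png

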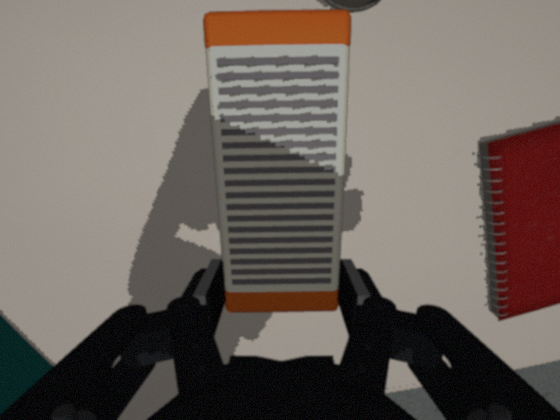

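Gripped (width 58 mm). Ease up 3 mm, then slide across, turning to the hood's yaw (0.0235).

>>> servo_tool --translation '[[0,0,3],[0,8,0],[2,15,0],[8,20,0],[10,20,0],[10,20,0],[10,20,0],[10,20,0]]' --rot '[[0,0,0],[0,0,0],[0,0,2],[0,0,2],[0,0,2],[0,0,2],[0,0,2],[0,0,1.6]]' --jaw '[55,55,55,55,55,55,55,55]'

```text
clock: 17.33
ee_pos: [0.4855, -0.1096, 0.0462]
orientation: [3.141, -0.001, 0.024]
contact_force: [-0.1, -0.0, -0.6]
width: 0.0581
```

>>> servo_tool --translation '[[10,20,0],[10,20,0],[10,20,0],[10,20,0],[8,14,0],[0,0,0],[0,0,0]]' --rot '[[0,0,0],[0,0,0],[0,0,0],[0,0,0],[0,0,0],[0,0,0],[0,0,0]]' --jaw '[55,55,55,55,55,55,55]'

```text
clock: 17.92
ee_pos: [0.5334, -0.016, 0.0462]
orientation: [-3.142, -0.001, 0.025]
contact_force: [0.2, 1.2, -1.1]
width: 0.0579
```

```bash
python3 - <<'E'
from h import *
s=sensors.state(); print(s['clock'],s['ee_pos'],s['orientation'],s['joint_pos'].round(2),s['contact_force'],s['width'])
im=grab_frame('wrist');save(im,'w17');save(grab_frame('top'),'t17');save(grab_frame('scene'),'s17')
E
```

```text
17.9167 [ 0.53339151 -0.01596343  0.04618028] [-3.14150113e+00 -9.41374524e-04  2.45491883e-02] [-0.13  0.04  2.05  0.    1.06  1.42] [ 0.15018535  1.20102151 -1.10013173] 0.05785388988838852
```

View pics/w17.png

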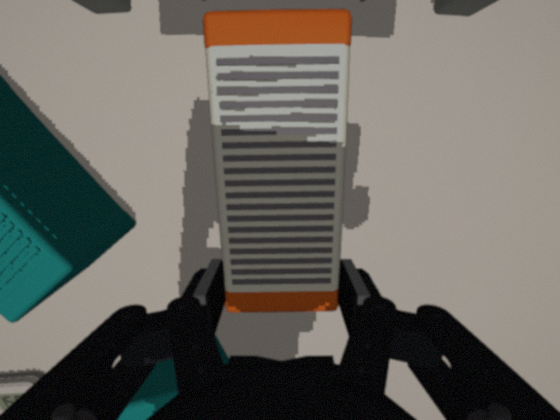

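View pics/s17.png

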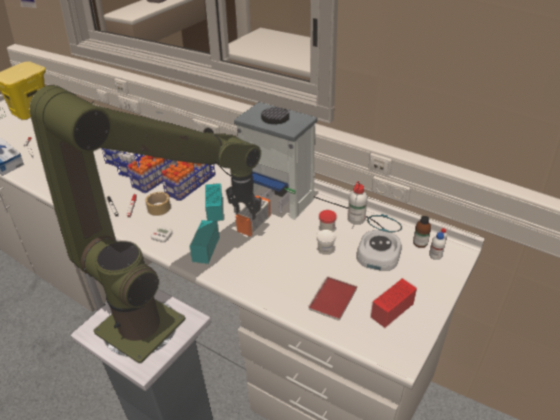

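Cartridge is upright, aligned, and centred in the jaws. The front of the tool (camera) limits how far the vertical tool can go, so I'll slide in about 45 mm gripped and finish with a tilted push from behind.

>>> servo_tool --translation '[[8,0,0],[8,-0.5,0],[8,0,0],[8,-0.5,0],[8,0,0],[5,0,0],[0,0,0]]' --rot '[[0,0,0],[0,0,0],[0,0,0],[0,0,0],[0,0,0],[0,0,0],[0,0,0]]' --jaw '[55,55,55,55,55,55,55]'

```text
clock: 18.65
ee_pos: [0.5801, -0.0181, 0.0464]
orientation: [3.141, -0.002, 0.023]
contact_force: [-0.3, -0.2, -2.3]
width: 0.0582
```

```bash
python3 - <<'E'
from h import *
s=sensors.state(); print(s['clock'],s['ee_pos'],s['orientation'],s['joint_pos'].round(2),s['contact_force'],s['width'])
im=grab_frame('wrist');save(im,'w18');crop(grab_frame('top'),200,150,110,110,5,'t18')
E
```

```text
18.65 [ 0.58005277 -0.01805305  0.04636232] [ 3.14142873e+00 -2.35330311e-03  2.25844350e-02] [-0.12  0.13  1.94  0.    1.06  1.42] [-0.28151783 -0.23578226 -2.26138887] 0.058239969120291855
```

View pics/w18.png

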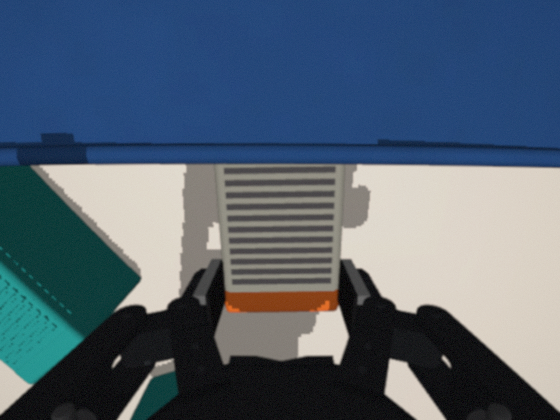

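View pics/t18.png

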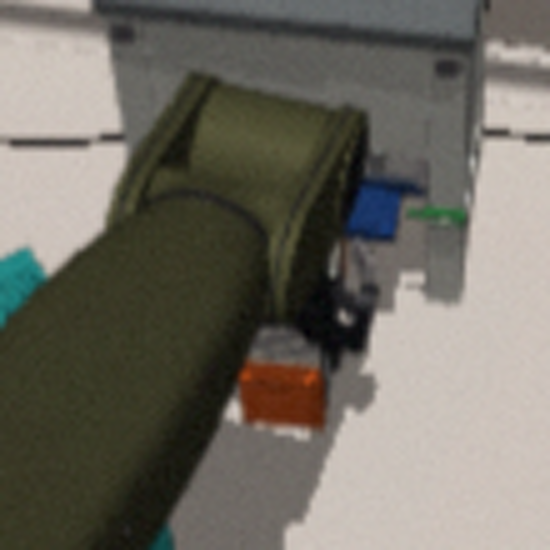

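Slight y correction, release, then draw straight back along the cartridge.

>>> servo_tool --translation '[[0,1.5,0],[0,0,0],[0,0,0],[0,0,0],[0,0,0],[-10,0,0],[-20,0,0],[-20,0,0]]' --rot '[[0,0,0],[0,0,0],[0,0,0],[0,0,0],[0,0,0],[0,0,0],[0,0,0],[0,0,0]]' --jaw '[55,55,85,85,85,85,85,85]'

```text
clock: 19.42
ee_pos: [0.5277, -0.0163, 0.0463]
orientation: [-3.142, -0.001, 0.023]
contact_force: [0.0, 0.5, -0.1]
width: 0.0851
```

>>> servo_tool --translation '[[-15,0,10],[0,0,10],[0,0,0],[0,0,0],[0,0,0],[0,0,0]]' --rot '[[0,-7,0],[0,-7,0],[0,-7,0],[0,-7,0],[0,0,0],[0,0,0]]' --jaw '[60,28,28,28,28,28]'

```text
clock: 19.92
ee_pos: [0.5111, -0.0161, 0.0646]
orientation: [3.13, -0.485, 0.025]
contact_force: [0.6, 0.3, 0.6]
width: 0.0278
```

```bash
python3 - <<'E'
from h import *
s=sensors.state(); print(s['clock'],s['ee_pos'],s['orientation'],s['joint_pos'].round(2),s['contact_force'],s['width'])
im=grab_frame('wrist');save(im,'w19');crop(grab_frame('scene'),220,130,110,110,5,'s19')
E
```

```text
19.9167 [ 0.51105545 -0.01613655  0.0646475 ] [ 3.13023072 -0.48535524  0.0248573 ] [-0.19 -0.33  2.4   0.15  0.6   1.26] [0.56402826 0.31735665 0.59436853] 0.027844899834366298
```

View pics/w19.png

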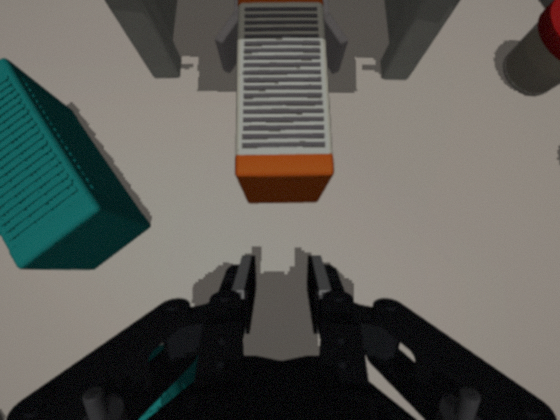

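View pics/s19.png

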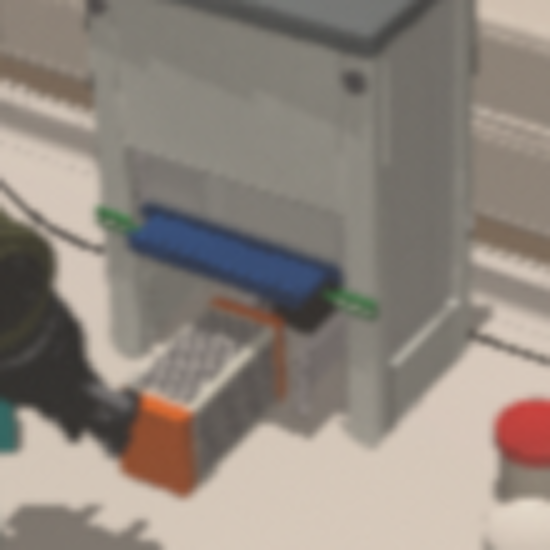

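The cartridge sits squarely in the rail mouth (rails at x≈228 and 337, cartridge 236–332). Lower and push from behind with the jaws at 28 mm.

>>> servo_tool --translation '[[0,0,-12],[0,0,-13],[8,0,0],[10,0,0],[10,0,0],[10,0,0],[8,0,0],[8,0,0]]' --rot '[[0,0,0],[0,0,0],[0,0,0],[0,0,0],[0,0,0],[0,0,0],[0,0,0],[0,0,0]]' --jaw '[28,28,28,28,28,28,28,28]'

```text
clock: 20.68
ee_pos: [0.57, -0.0165, 0.0425]
orientation: [3.129, -0.49, 0.026]
contact_force: [-1.5, 0.1, 1.5]
width: 0.0279
```

>>> servo_tool --translation '[[6,0,0],[6,0,0],[6,0,0],[6,0.5,0],[0,0,0]]' --rot '[[0,0,0],[0,0,0],[0,0,0],[0,0,0],[0,0,0]]' --jaw '[28,28,28,28,28]'

```text
clock: 21.1
ee_pos: [0.5929, -0.016, 0.0418]
orientation: [3.129, -0.491, 0.026]
contact_force: [-0.9, -0.0, 0.6]
width: 0.028
```

```bash
python3 - <<'E'
from h import *
s=sensors.state(); print(s['clock'],s['ee_pos'],s['orientation'],s['joint_pos'].round(2),s['contact_force'],s['width'])
im=grab_frame('wrist');save(im,'w20');crop(grab_frame('scene'),220,130,110,110,5,'s20')
E
```

```text
21.1 [ 0.59286544 -0.01595328  0.04182502] [ 3.1292225  -0.49110403  0.02578519] [-0.15 -0.08  2.23  0.15  0.5   1.28] [-0.85795588 -0.00622834  0.59680445] 0.0280373790061324
```

View pics/w20.png

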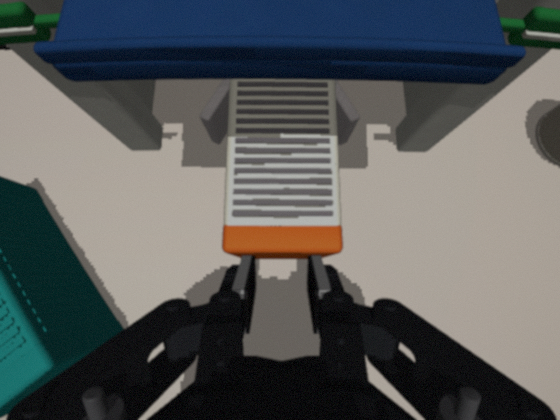

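View pics/s20.png

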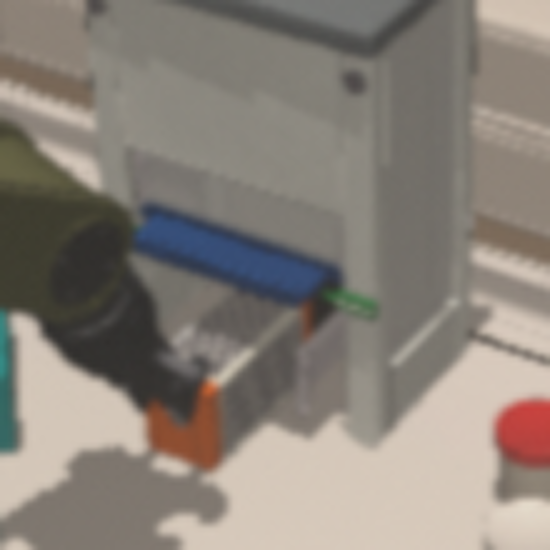

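Pushing straight; continuing gently.

>>> servo_tool --translation '[[5,0.3,0],[5,0,0],[5,0.3,0],[4,0,0],[4,0,0],[0,0,0]]' --rot '[[0,0,0],[0,0,0],[0,0,0],[0,0,0],[0,0,0],[0,0,0]]' --jaw '[28,28,28,28,28,28]'

```text
clock: 21.7
ee_pos: [0.6156, -0.0154, 0.0416]
orientation: [3.129, -0.491, 0.026]
contact_force: [0.1, -0.2, -0.7]
width: 0.028
```

```bash
python3 - <<'E'
from h import *
s=sensors.state(); print(s['clock'],s['ee_pos'],s['orientation'],s['joint_pos'].round(2),s['contact_force'],s['width'])
im=grab_frame('wrist');save(im,'w21')
E
```

```text
21.7 [ 0.6155689  -0.01535417  0.04160104] [ 3.12927801 -0.49062567  0.02583479] [-0.14 -0.02  2.18  0.14  0.5   1.3 ] [ 0.06344212 -0.23137229 -0.67911334] 0.028036828005153783
```

View pics/w21.png

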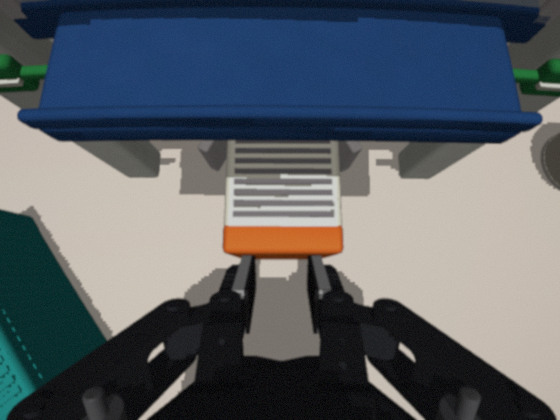

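```bash
python3 - <<'E'
from h import *
for c in ((224,250),(342,250)): print((onz('wrist',c,.073)*1e3).round(1))
for c in ((22,118),(540,120)): print('rim',(onz('wrist',c,.145)*1e3).round(1))
E
```

```text
[617.2  12.7  73. ]
[618.4 -46.2  73. ]
rim [648.7  60.6 145. ]
rim [652.1 -90.6 145. ]
```

>>> servo_tool --translation '[[4,0,0],[4,0,0],[3,0,0],[0,0,0]]' --rot '[[0,0,0],[0,0,0],[0,0,0],[0,0,0]]' --jaw '[28,28,28,28]'

```text
clock: 22.08
ee_pos: [0.6263, -0.0153, 0.0416]
orientation: [3.129, -0.49, 0.026]
contact_force: [0.2, 0.1, 0.1]
width: 0.0281
```

Rear face is about 7 mm short of home (15 mm beyond the lip). Small steps until the stop is felt.

>>> servo_tool --translation '[[3,0,0],[2,0,0],[0,0,0]]' --rot '[[0,0,0],[0,0,0],[0,0,0]]' --jaw '[28,28,28]'

```text
clock: 22.33
ee_pos: [0.631, -0.0153, 0.0414]
orientation: [3.129, -0.49, 0.026]
contact_force: [-0.1, -0.4, -0.2]
width: 0.0276
```

>>> servo_tool --translation '[[2,0,0],[0,0,0]]' --rot '[[0,0,0],[0,0,0]]' --jaw '[28,28]'

```text
clock: 22.5
ee_pos: [0.6327, -0.0153, 0.0413]
orientation: [3.13, -0.49, 0.026]
contact_force: [-0.5, -0.5, -0.0]
width: 0.0276
```

>>> servo_tool --translation '[[2,0,0],[0,0,0]]' --rot '[[0,0,0],[0,0,0]]' --jaw '[28,28]'

```text
clock: 22.67
ee_pos: [0.633, -0.0151, 0.0405]
orientation: [3.13, -0.485, 0.026]
contact_force: [-10.7, -1.4, 5.5]
width: 0.028
```

Stop felt (10.7 N) with the rear face at x≈635, as expected. Drawing straight back and checking.

>>> servo_tool --translation '[[0,0,0],[-6,0,0],[-20,0,0],[-30,0,0],[-30,0,10],[-10,0,20],[0,0,0],[0,0,0]]' --rot '[[0,0,0],[0,0,0],[0,0,0],[0,0,0],[0,0,0],[0,0,0],[0,0,0],[0,0,0]]' --jaw '[28,28,28,28,28,28,28,28]'

```text
clock: 23.33
ee_pos: [0.5398, -0.0156, 0.0734]
orientation: [3.128, -0.495, 0.026]
contact_force: [1.0, 0.1, -0.4]
width: 0.028
```

```bash
python3 - <<'E'
from h import *
s=sensors.state(); print(s['clock'],s['ee_pos'],s['orientation'],s['contact_force'],s['qvel'].round(3))
np.save('w22pose.npy',np.r_[s['ee_pos'],s['orientation']])
im=grab_frame('wrist');save(im,'w22');a=grab_frame('scene');save(a,'s22f');crop(a,220,130,110,110,5,'s22');t=grab_frame('top');crop(t,200,150,110,110,5,'t22');save(t,'t22f')
E
```

```text
23.3333 [ 0.53983755 -0.01557533  0.07335072] [ 3.12840768 -0.49472317  0.02586971] [ 0.99193442  0.07366865 -0.35037284] [ 0.005  0.051 -0.012 -0.     0.004  0.   ]
```

View pics/w22.png

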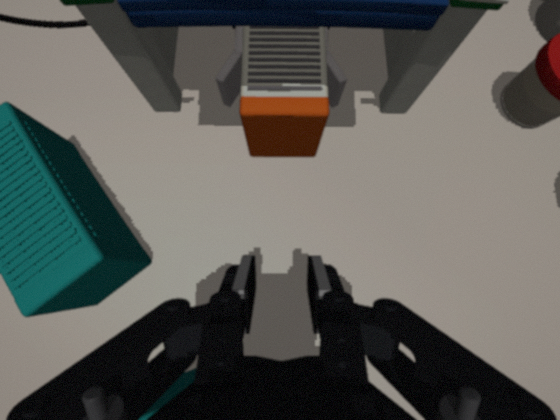

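View pics/s22.png

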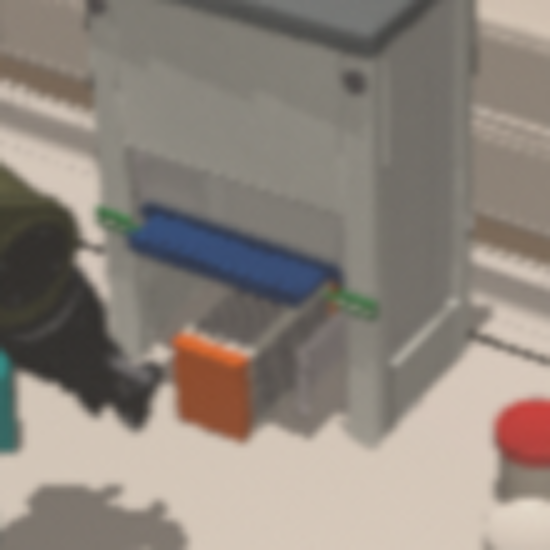

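View pics/t22f.png

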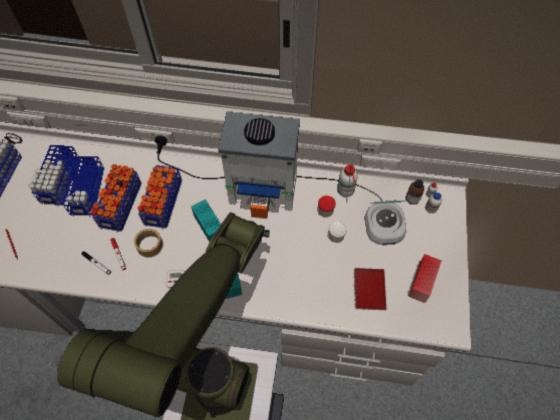

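```bash
python3 - <<'E'
from h import *
def f(x0,y0,s,p): return np.array([x0+(p[0]+.5)/s-.5,y0+(p[1]+.5)/s-.5])
for p in ((177,337),(251,362)): print('scene rear top',(onz('scene',f(220,130,5,p),.075)*1e3).round(1))
for p in ((180,412),(247,438)): print('scene rear bottom',(onz('scene',f(220,130,5,p),0)*1e3).round(1))
for c in ((241,98),(328,98)): print('wrist rear top',(onz('wrist',c,.073)*1e3).round(1))
for c in ((251,156),(316,156)): print('wrist rear bottom',(onz('wrist',c,0)*1e3).round(1))
for c in ((250,48),(324,48)): print('wrist side',(onz('wrist',c,.075)*1e3).round(1))
t=cv2.cvtColor(cv2.imread('pics/t22f.png'),cv2.COLOR_BGR2RGB);crop(t,225,175,70,50,10,'t22b')
s=cv2.cvtColor(cv2.imread('pics/s22f.png'),cv2.COLOR_BGR2RGB);crop(s,238,165,60,40,13,'s22b')
E
```

```text
scene rear top [637.9  13.5  75. ]
scene rear top [641.2 -50.2  75. ]
scene rear bottom [641.3  18.    0. ]
scene rear bottom [642.  -42.8   0. ]
wrist rear top [643.9  13.   73. ]
wrist rear top [645.5 -45.3  73. ]
wrist rear bottom [632.3  12.4   0. ]
wrist rear bottom [633.8 -46.5   0. ]
wrist side [681.7   8.5  75. ]
wrist side [683.4 -42.9  75. ]
```

View pics/s22b.png

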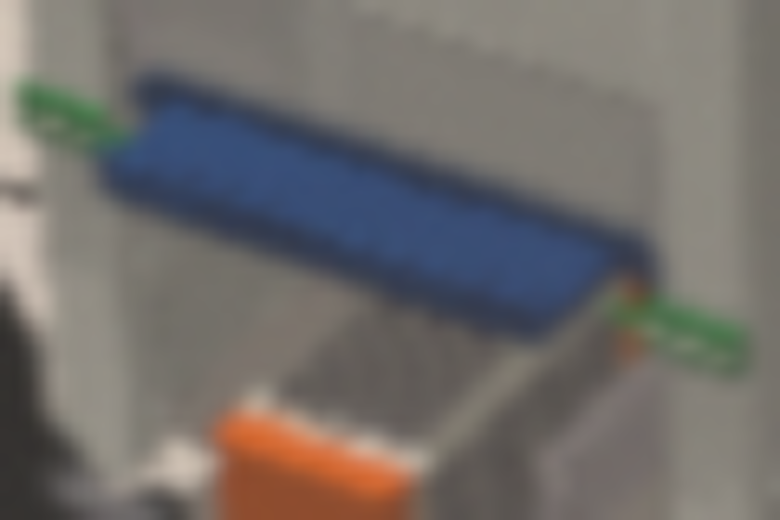

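View pics/t22b.png

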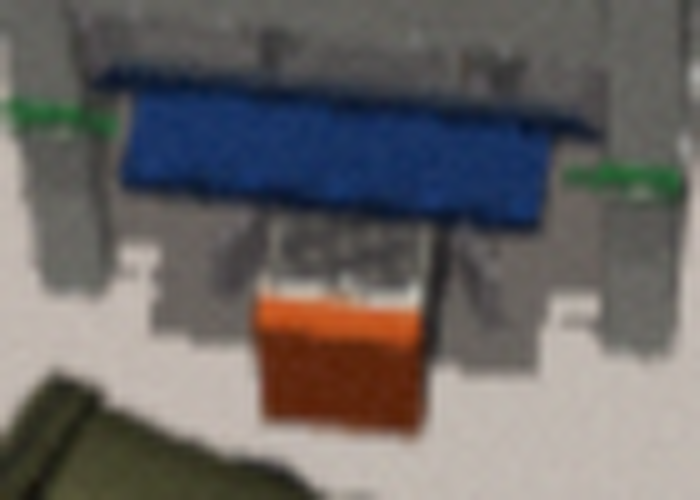

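```bash
python3 - <<'E'
from h import *
def f(x0,y0,s,p): return np.array([x0+(p[0]+.5)/s-.5,y0+(p[1]+.5)/s-.5])
for p in ((262,420),(420,433)): print('top rear bottom',(onz('top',f(225,175,10,p),0)*1e3).round(1))
for p in ((258,328),(424,343)): print('top rear top',(onz('top',f(225,175,10,p),.075)*1e3).round(1))
for a,b in(((538,340),(538,228)),((108,185),(125,188))):
    q,e=tri(f(238,165,13,a),f(225,175,10,b)); print('lip',(q*1e3).round(1),e)
s=sensors.state(); print(s['clock'],s['contact_force'])
workorder.close_job()
E
```

```text
top rear bottom [631.6  13.4   0. ]
top rear bottom [634.7 -45.9   0. ]
top rear top [628.5  10.5  75. ]
top rear top [631.  -49.7  75. ]
lip [647.1 -88.7 137.4] 0.001495407024423331
lip [644.6  56.9 136.5] 0.002594443676847973
23.4833 [-0.81092357 -0.395073    0.59575635]
the job is handed in; nothing more can be done
```

I raised the sash to the green pointers, slid the cartridge in between the rails until it met the stop, and handed the job in at about 23.5 s. The tool reports no verdict, so success is judged only from my own checks.

- **Sash:** I first pushed it up about 5–8 mm too far, then pressed it back down from above. My last measurement in the fixed cameras put the lip underside at z ≈ 137 mm, against ≈ 134.7 mm for the pointers' white line. The wrist camera, before the insertion, gave ≈ 129 mm against 130.5 mm. Its absolute heights read a few mm lower than the fixed cameras', but both agree the lip is within about 3 mm of the line.
- **Cartridge:** I slid it about 48 mm into the hood gripped, then pushed the rear face in with tilted fingers until the stop resisted with 10.7 N at the expected depth. The top camera placed its rear face at x ≈ 629–635 mm, where home is 631–635. The scene and wrist readings spread over 632–645 mm; none shows it short of home. It stands upright, and its rear edge lies square to the hood's axis.
- **Other things:** in the last pictures the cups and tape roll stand where they started. The arm was clear of everything, with measured forces around 1 N.

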